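# Fit the controller board into the machine's control rack

### The job

Take the controller board with the blue handle out of the black service rack and slide it down the two white card guides of the card cage's one open slot, levers still up, until you feel it come to rest firmly on the connector - do not push it on into the connector by its handle. Then swing its two blue ejector levers fully in, gently, so that they draw the board home, and let go. Leave the orange-handled board and everything else on the bench alone.

Things in the scene. Friction and masses are not known exactly. Their poses are not given: they have to be found in the camera images.
- board: Controller board to fit, upright in the service rack, 0.15-0.25 kg. Green circuit board 3 mm thick (x), 100 wide (y), 100 high (z); plug 8 x 84 x 8 high at its lower edge; on top an aluminium panel 20 (x) x 102 (y), 100 to 103 mm above the origin. Origin: middle of lower edge. z up. Cage and rack face the same way to within 0.7 rad, so no half turn is needed.
- board_handle (a point): Middle of the blue pull handle on the board's panel, 116 mm above the board's origin. The handle is 12 (x) x 24 (y) and stands from 103 to 129 mm, clear all round.
- board_lever_l: Blue ejector lever on the board's +y end. Origin on its hinge: along the board's x, at y +55, z 102 mm of the board. Folded in, its arm (12 wide, 4.5 thick, outer face 7 mm above the hinge) reaches 36 mm inwards over the panel. Its claw, 17 mm from the hinge, points down while the lever is up; folding swings it out and up under the cage's rail lip, so drawing the board down.
- board_lever_r: The same lever, mirrored, on the board's -y end (hinge at y -55, z 102 mm of the board).
- board_swing_l (a joint): Angle of the left (+y) lever, rad: 0 folded fully in, flat over the panel; starts almost upright (1.28 to 1.48; stop at 1.5). Stays where it is left (friction 0.05 N m). With the board on the connector the claw catches at 0.15 to 0.7; from there on it takes 5 to 18 N at the lever's end. Folding one lever can lift the other again a little: check both at the end.
- board_swing_r (a joint): Angle of the right (-y) lever, read in the same way. While a claw bears under its lip at angle a, that end of the board stands about 17 mm x (sin(a + 0.26) - 0.26) off home.
- board_lever_l_tip (a point): Point on the outer face of the left lever (the face to push on to fold it in), 34 mm from the hinge and 2 mm from the lever's end.
- board_lever_r_tip (a point): The same point on the right lever.
- cage: Fixed grey steel card cage lying on its back, 230 (x) x 158 (y) x 127 mm high, its one open slot across the middle between two blank panels; the modules on either side (raised parts up to 151 mm high) begin 74 mm from the slot's middle. Origin: centre of the underside.
- slot (a point): Where the board's origin is when fully home, 24 mm above the cage's underside, with the home board's axes. Two white card guides at y -50 and +50: grooves 4.6 mm wide (x), 1.2 mm play at each end (y), from 3 to 71 mm above this point, then flaring out up to 82. The rail lips for the claws are flush with the home panel.
- connector: Fixed black connector at the bottom of the slot, 16 x 92 x 18 mm high. Origin: centre of underside, 17 mm above the cage's underside. Leaf springs in the guides grip the board from 62 mm before home on: sliding takes 3 to 6 N and it does not fall by itself. It meets the stiff contacts 2.5 to 9.5 mm before home (not known beforehand: creep); pushing on takes another 22 N.
- rack: Fixed black service rack, 170 (x) x 128 (y) x 60 mm high, with two places for boards 45 mm to either side of its middle in x; the boards' lower edges stand on its floor, 10 mm up, in grooves 5 mm wide that reach up to 60 mm. Origin: centre of the underside.
- relay: Another board of the same shape with orange handle and levers and orange relays, in the rack's other place: leave alone. Origin as for the blue-handled board.
- filter_box: White carton with orange band, 85 x 85 x 140 mm high. Origin: centre of underside.
- seal_box: White carton with red band, 100 x 70 x 50 mm high. Origin: centre of underside.
- oil_filter: Black and white oil filter, 77 mm diameter, 96 high. Origin: centre of underside.
- screwdriver: Screwdriver lying on the bench.
- spanner: Spanner lying on the bench.
- cleaner: Spray can, 60 mm diameter, 170 high. Origin: centre of underside.
- mug: Blue mug, 80 mm diameter, 90 high. Origin: centre of underside.
Mind the look-alikes: they are no part of the job. Leave any yellow look-alike of the board alone.

How it is judged (in metres and radians):
On the way:
1. the board has been slid down the guides and rests firmly (over 3 N) on the connector, both levers still up and untouched (x of board in the frame of slot between -0.0025 and 0.0025 m and y of board in the frame of slot between -0.003 and 0.003 m and z of board in the frame of slot between 0.0015 and 0.011 m and value of joint each of board_swing_l, board_swing_r above 0.8 rad and contact force between board and connector above 3 N and contact force between the fingers and board_lever_l below 0.5 N and contact force between the fingers and board_lever_r below 0.5 N), for 0.1 s.
At the end, for the whole second after the job is handed in: The blue-handled board is in the open slot, home to within 1.5 mm and square to within 0.035 rad, both its levers folded in to within 0.13 rad, at rest and released; the orange-handled board is where it was (20 mm) (x of board in the frame of slot between -0.0025 and 0.0025 m and y of board in the frame of slot between -0.003 and 0.003 m and z of board in the frame of slot between -0.002 and 0.0015 m and angle between the z axis of board and the z axis of slot, either way round below 0.035 rad and value of joint each of board_swing_l, board_swing_r below 0.13 rad and linear speed of board below 0.01 m/s and distance of relay from where it was at the start of the episode below 0.02 m); the robot touches nothing.
It fails at once if the board is pushed into the connector by hand: more than 18 N on the connector, or within 1 mm of home, while both levers are still up ((contact force between board and connector above 18 N and value of joint each of board_swing_l, board_swing_r above 0.7 rad) or (z of board in the frame of slot between -0.01 and 0.001 m and x of board in the frame of slot between -0.0025 and 0.0025 m and y of board in the frame of slot between -0.003 and 0.003 m and value of joint each of board_swing_l, board_swing_r above 0.4 rad)).
It fails at once if a lever is forced: the fingers press on it with more than 30 N (contact force between the fingers and board_lever_l above 30 N or contact force between the fingers and board_lever_r above 30 N).
It fails at once if the spare board is moved by more than 20 mm (distance of relay from where it was at the start of the episode above 0.02 m).
It fails at once if a bystander (cartons, oil filter, screwdriver, spanner, spray can, mug) is moved by more than 30 mm (distance of any of filter_box, seal_box, oil_filter, screwdriver, spanner, cleaner, mug from where it was at the start of the episode above 0.03 m).
It also fails if it takes over 69 s, if anything falls off the work surface, if the arm or the gripper's body presses on something with over 40 N, if the wrist force passes 120 N, or if a joint passes its speed limit or range.

### The arm

A 6-joint arm with a two-finger parallel gripper is mounted at the origin on the work surface. World frame = base frame: x ahead of the robot, y to its left, z up, the work surface at z = 0. Lengths are in mm, angles in rad, forces in N, time in s.
With the tool pointing down it reaches from about 400 to 925 mm from the base axis. Payload 12.5 kg.
Tool frame: the origin (TCP) lies midway between the tips of the shut fingers; the grasp point (between the pads) lies 19 mm behind it; z points along the fingers, y is the line along which they close (so a half turn about z gives the same grasp; the last joint's range is limited). The gripper opens to 95 mm and grips with 3 to 60 N. Pads are 20 mm wide; open, the fingers measure 119 mm over their backs; the gripper's body (75 mm by 180 mm) begins 59 mm behind the grasp point.
Start: joints at [1.111, 0.491, 1.559, -0, 1.092, -0.106], TCP at [216.526, 586.317, 179.661] pointing down, gripper open.
Joint ranges: [-3.1, 3.1], [-0.84, 2.19], [0.05, 2.79], [-1.13, 4.28], [0.06, 2.93], [-2.69, 2.69]. Speed limits (rad/s): [2.22, 2.22, 2.79, 3.14, 3.14, 3.14].

### API

Orientations are given as [roll, pitch, yaw] about the fixed x, y, z axes, in that order (R = Rz(yaw) Ry(pitch) Rx(roll)).
In Python, from cell import state, read_camera, camera_info, env gives the robot as it stands.
- The arm moves only by the tool move_arm, never from a script. Its argument "commands" is a list of rows, each a list of 3 entries, a list of its own where there are three numbers: the shift along the world's x, y, z in cm, then the turn, a rotation vector about the world's x, y, z in degrees, then the opening, from 0 (shut) to 1 (fully open). A call has 1 to 10 rows; each row shifts and turns the commanded pose from where the row before left it; what a row does not reach is not made up. A row lasts 1/10 s, in which the tool goes at most 50 mm and 8.59 degrees, less where a joint would pass 70% of its speed; a pose out of reach is approached as far as the arm can. A call with a gripper value outside its range is refused whole. The fingers move at their own pace and stop on an object; the grip force is fixed at half the most. Time passes only in rows, so rows that do not move let the fingers close. It gives the time, the measured TCP pose, the force, the opening and the grip force at its end, in the units of the state.
- state(): the state, without advancing time (a new reading comes with each control period).
- read_camera(name): name is "side" or "top"; returns the picture (420x560x3 uint8, blue, green, red); there is no depth.
- camera_info(name): a dict with "K" (3x3 intrinsics, pixels), "cam_to_world" (4x4, takes a point from camera to world coordinates). Camera axes: x right, y down, z forward; pixel columns grow to the right and rows downward; lengths in mm; the calibration is good to about 2 mm. A picture is of the moment at which its call begins. camera_info takes no time and is no camera call.
- env.job_done(): hands the job in; it is judged then, once.
The state is a dict: "t": time; "joints": joint angles; "qvel": joint speeds; "tau": joint torques, N m; "eef_pos": TCP position; "tcp_rot": TCP orientation; "ft_force": force on the tool from outside, world axes, zero at the start; "moment": the same for the moment, N m; "opening": opening from 0.0 (shut) to 1.0 (fully open); "grip_force": force on a finger pad.
Only numpy, scipy, OpenCV 4.12 (cv2) and the standard library are available. Lean on these libraries where they do the work, as an engineer would, in place of code of your own. Each camera call takes 0.05 s, during which the arm holds its last target. There are 200 camera calls.

## Working session

There is one attempt and no reset: what is moved stays moved. The work goes in short steps, Python scripts to look and compute and a tool call to move; the robot and the scene stay as the last step left them, time stands still between calls to the robot, and variables do not carry over. Pictures are saved under pics/ and viewed, at most 10 in all, crops included, and the job is handed in when it is done.

Besides the shell and the picture viewer there is one more tool, called as a command line: name --argument value ..., lists and objects as JSON in quotes. move_arm: Moves the arm, as the interface text tells. Its arguments: {"type":"object","properties":{"commands":{"type":"array"}},"required":["commands"]}

```bash
mkdir -p pics
python3 - <<'E'
from cell import *
import cv2
for n in("top","side"):
    cv2.imwrite(f"pics/{n}0.png",read_camera(n)); i=camera_info(n); print(n,i["K"],i["cam_to_world"])
print(state())
E
```

```text
top [[533.08585928   0.         283.0065534 ]
 [  0.         533.08585928 209.22286198]
 [  0.           0.           1.        ]] [[-5.29500174e-03 -9.95208721e-01  9.76297272e-02  3.74987084e+02]
 [-9.99977315e-01  5.67612597e-03  3.62644091e-03  6.82091801e+01]
 [-4.16322426e-03 -9.76083105e-02 -9.95216200e-01  1.74721409e+03]
 [ 0.00000000e+00  0.00000000e+00  0.00000000e+00  1.00000000e+00]]
side [[530.70762301   0.         281.81136585]
 [  0.         530.70762301 216.36105962]
 [  0.           0.           1.        ]] [[ 7.95294268e-01 -4.64277706e-01  3.89811800e-01 -1.79822277e+02]
 [-6.05988915e-01 -6.26731806e-01  4.89882310e-01 -8.32193807e+02]
 [ 1.68660180e-02 -6.25822223e-01 -7.79783356e-01  1.55752470e+03]
 [ 0.00000000e+00  0.00000000e+00  0.00000000e+00  1.00000000e+00]]
{'t': 0.1, 'joints': array([ 1.11140381e+00,  4.91472878e-01,  1.55938505e+00, -3.19100953e-06,
        1.09169314e+00, -1.05601990e-01]), 'qvel': array([ 0.00030031, -0.00016125, -0.00145557, -0.00204768, -0.00029028,
       -0.0005306 ]), 'tau': array([ 1.72559583e-03, -6.13628626e+01, -2.58610207e+01,  6.92938850e-02,
        4.70428797e-02, -2.83802234e-05]), 'eef_pos': array([216.40640789, 586.07757618, 179.13779261]), 'tcp_rot': array([-3.14063928e+00, -9.82075982e-05,  2.78780355e+00]), 'ft_force': array([ 0.40253436,  0.09327013, -0.3259191 ]), 'moment': array([-0.03119619, -0.01892072, -0.04334774]), 'grip_force': 0.0, 'opening': 1.0010512984348587}
```

View pics/top0.png

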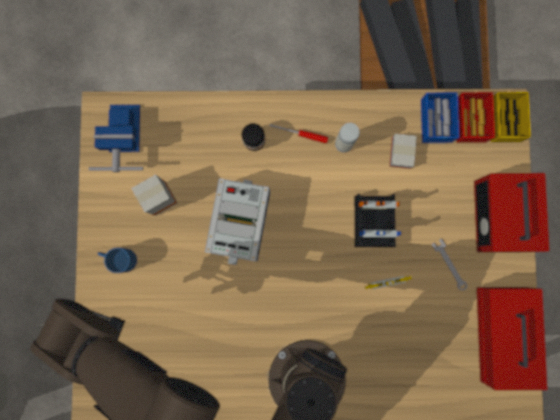

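View pics/side0.png

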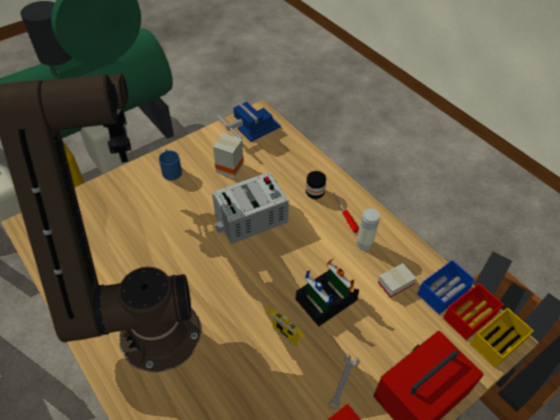

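The top view shows the blue-handled board in the rack at (380,233). The look-alikes are the orange board at (378,204) and the yellow one lying at (388,282). The cage is at (238,220). Next I'll take close crops.

Run:
```python
import cv2,numpy as np
t=cv2.imread("pics/top0.png");s=cv2.imread("pics/side0.png")
def c(im,x,y,w,h,k): return cv2.resize(im[y:y+h,x:x+w],None,fx=k,fy=k,interpolation=cv2.INTER_CUBIC)
a=np.hstack([c(t,345,185,66,70,6),c(t,200,172,66,70,6)][:2])
cv2.imwrite("pics/c1.png",np.hstack([c(t,345,185,60,75,6.6666),c(t,204,172,60,100,5)[:500] if 0 else c(t,204,174,60,75,6.66666)]))
cv2.imwrite("pics/c2.png",np.hstack([c(s,290,255,72,70,5.5),c(s,210,170,72,70,5.5)]))
```

```text
(no output)
```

View pics/c1.png

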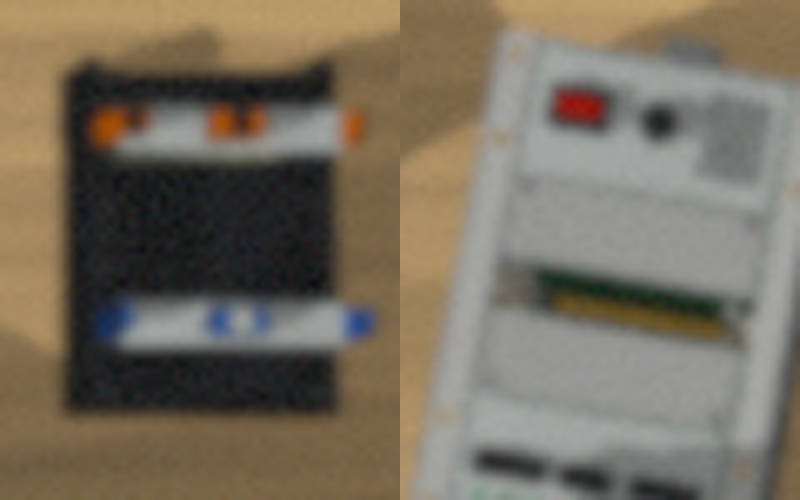

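View pics/c2.png

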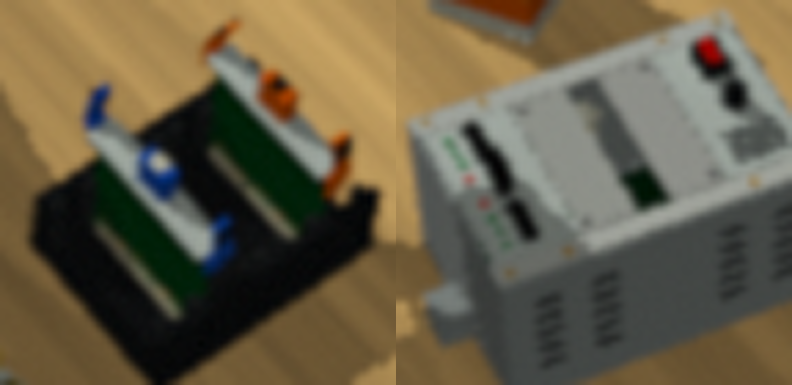

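The crop confirms the blue board: panel about (363–397, 233), with both levers up. The orange board sits above it in the picture. The cage slot runs about (280–316, 217), tilted by about -0.17 rad.

```bash
cat > h.py <<'E'
import numpy as np,cv2
from cell import *
CI={n:camera_info(n) for n in("top","side")}
def px(n,p,z):
    c=CI[n];T=np.array(c["cam_to_world"]);d=T[:3,:3]@np.linalg.solve(c["K"],[p[0],p[1],1.]);o=T[:3,3]
    return o+d*(z-o[2])/d[2]
def proj(n,P):
    c=CI[n];T=np.array(c["cam_to_world"]);q=(np.atleast_2d(P)-T[:3,3])@T[:3,:3];q=q@np.array(c["K"]).T;return q[:,:2]/q[:,2:]
def T1(x,y): return (345+x/6.6667,185+y/6.6667)
def T2(x,y): return (204+(x-400)/6.6667,174+y/6.6667)
def S1(x,y): return (290+x/5.5,255+y/5.5)
def S2(x,y): return (210+(x-396)/5.5,170+y/5.5)
def rect(T,x0,x1,y0,y1,z):
    c,s=np.cos(T[2]),np.sin(T[2]);P=np.array([[x0,y0],[x0,y1],[x1,y1],[x1,y0]],float)
    return np.c_[P@np.array([[c,s],[-s,c]])+T[:2],np.full(4,z)]
E
python3 - <<'E'
from h import *
np.set_printoptions(precision=1,suppress=True)
print("handle",px("top",T1(240,322),139),px("side",S1(160,158),139))
print("panel corners",[px("top",T1(*p),113) for p in[(130,300),(345,298),(345,350),(125,350)]])
print("panel side",[px("side",S1(*p),113) for p in[(97,140),(200,258)]])
print("rack top",[px("top",T1(*p),60) for p in[(68,75),(335,70),(335,408),(68,408)]])
print("cage top",[px("top",T2(*p),127) for p in[(500,30),(415,480)]],[px("side",S2(*p),127) for p in[(410,122),(725,12),(502,285)]])
print("slot long edges (panel z127)",[px("top",T2(*p),127) for p in[(510,262),(748,300),(500,305),(740,345)]])
print("slot side",[px("side",S2(*p),127) for p in[(570,88),(605,82),(665,195),(630,210)]])
E
```

```text
handle [ 458.1 -221.1  139. ] [ 459.5 -224.2  139. ]
panel corners [array([ 469.9, -175.4,  113. ]), array([ 470.2, -274.2,  113. ]), array([ 446.3, -273.6,  113. ]), array([ 446.9, -172.6,  113. ])]
panel side [array([ 449.8, -181.9,  113. ]), array([ 447.3, -276.9,  113. ])]
rack top [array([ 580.7, -155.9,   60. ]), array([ 582.4, -283.4,   60. ]), array([ 421.2, -279.3,   60. ]), array([ 421.9, -152.9,   60. ])]
cage top [array([629.9, 270.3, 127. ]), array([423.1, 307.7, 127. ])] [array([403.4, 302.3, 127. ]), array([626.7, 259.8, 127. ]), array([376.3, 154.5, 127. ])]
slot long edges (panel z127) [array([522.5, 265. , 127. ]), array([504.4, 156. , 127. ]), array([502.8, 269.5, 127. ]), array([483.8, 159.7, 127. ])]
slot side [array([503.8, 265. , 127. ]), array([525.4, 255.7, 127. ]), array([500.4, 153.4, 127. ]), array([475.3, 156.6, 127. ])]
```

move_arm --commands '[[[2.9, -3.2, 1.3], [0, 0, -7], 0.6], [[2.9, -3.2, 1.3], [0, 0, -7], 0.6], [[2.9, -3.2, 1.3], [0, 0, -7], 0.6], [[2.9, -3.2, 1.3], [0, 0, -7], 0.6], [[2.9, -3.2, 1.3], [0, 0, -7], 0.6], [[2.9, -3.2, 1.3], [0, 0, -7], 0.6], [[2.9, -3.2, 1.3], [0, 0, -7], 0.6], [[2.9, -3.2, 1.3], [0, 0, -7], 0.6], [[2.0, -3.2, 1.3], [0, 0, -7], 0.6], [[1, -4, 0], [0, 0, -6.7], 0.6]]'

```text
t: 1.1
eef_pos: [480.2, 257.2, 297.6]
tcp_rot: [3.14, -0.001, 1.566]
ft_force: [-0.0, -0.3, -0.3]
opening: 0.599
grip_force: 0.0
```

```bash
cat > fit.py <<'E'
from h import *
from scipy.optimize import minimize
from scipy.ndimage import gaussian_filter,map_coordinates
np.set_printoptions(precision=2,suppress=True)
G={}
for n in("top","side"):
    g=gaussian_filter(cv2.cvtColor(cv2.imread(f"pics/{n}0.png"),cv2.COLOR_BGR2GRAY).astype(float),0.7)
    G[n]=np.gradient(g)
def seg(n,A,B):
    t=np.linspace(.05,.95,60)[:,None];P=proj(n,A+(B-A)*t);d=P[-1]-P[0];nn=np.array([-d[1],d[0]])/np.hypot(*d)
    gy,gx=[map_coordinates(k,[P[:,1],P[:,0]],order=1) for k in G[n]]
    return gx*nn[0]+gy*nn[1]
def cost(T,views,hx=10.5,parts=("o","s")):
    c=0
    for n in views:
        if "o" in parts:
            R=rect(T,-115,115,-79,79,127)
            for i in range(4): c-=abs(seg(n,R[i],R[(i+1)%4]).mean())
        if "s" in parts:
            R=rect(T,-hx,hx,-50,50,127)
            for i in(0,2): c-=abs(seg(n,R[i],R[(i+1)%4]).mean())
    return c
if __name__=="__main__":
  for v in(["top"],["side"],["top","side"]):
    for parts in("o","s","os"):
      best=min((minimize(cost,[502+dx,207+dy,-.18],args=(v,10.5,parts),method="Nelder-Mead",options=dict(initial_simplex=np.array([[502+dx,207+dy,-.18],[506+dx,207+dy,-.18],[502+dx,211+dy,-.18],[502+dx,207+dy,-.15]]))) for dx in(-6,-2,2,6) for dy in(-6,-2,2,6)),key=lambda r:r.fun)
      print(v,parts,best.x,best.fun)
E
python3 fit.py
```

```text
['top'] o [503.51 216.66  -0.18] -38.724997218162805
['top'] s [504.09 213.98  -0.19] -48.176100095321345
['top'] os [504.45 216.46  -0.19] -86.62885643413999
['side'] o [503.69 210.45  -0.18] -50.13299919122852
['side'] s [498.8  196.83  -0.2 ] -55.05811027457045
['side'] os [502.11 210.17  -0.19] -99.53621723574528
['top', 'side'] o [504.13 214.2   -0.19] -77.80169163181307
['top', 'side'] s [501.58 206.05  -0.2 ] -97.33625583667246
['top', 'side'] os [503.39 214.13  -0.19] -172.4372241645336
```

move_arm --commands '[[[0, -4.8, 0], [0, 0, 0.03], 0.6], [[0, -4.8, 0], [0, 0, 0.03], 0.6], [[0, -4.8, 0], [0, 0, 0.03], 0.6], [[0, -4.8, 0], [0, 0, 0.03], 0.6], [[0, -4.8, 0], [0, 0, 0.03], 0.6], [[0, -4.8, 0], [0, 0, 0.03], 0.6], [[-0.5, -4.8, 0], [0, 0, 0.03], 0.6], [[-0.5, -4.8, 0], [0, 0, 0.03], 0.6], [[-0.5, -4.8, -3], [0, 0, 0.03], 0.6], [[-0.5, -4.8, -4], [0, 0, 0.03], 0.6]]'

```text
t: 2.1
eef_pos: [460.0, -208.5, 238.4]
tcp_rot: [3.139, 0.001, 1.576]
ft_force: [1.0, -0.3, -0.4]
opening: 0.599
grip_force: 0.0
```

Run:
```python
from h import *
print(state()["eef_pos"],state()["joints"])
t=read_camera("top");s=read_camera("side");cv2.imwrite("pics/top1.png",t);cv2.imwrite("pics/side1.png",s)
c=lambda im,x,y,w,h,k: cv2.resize(im[y:y+h,x:x+w],None,fx=k,fy=k,interpolation=cv2.INTER_CUBIC)
cv2.imwrite("pics/c3.png",np.hstack([c(s,270,220,100,120,4),c(t,330,180,100,120,4)]))
```

```text
[ 459.96653815 -208.51750497  238.41083748] [-5.56491064e-01  2.57337118e-01  1.76722513e+00  1.38771212e-05
  1.11427410e+00 -5.61560086e-01]
```

View pics/c3.png

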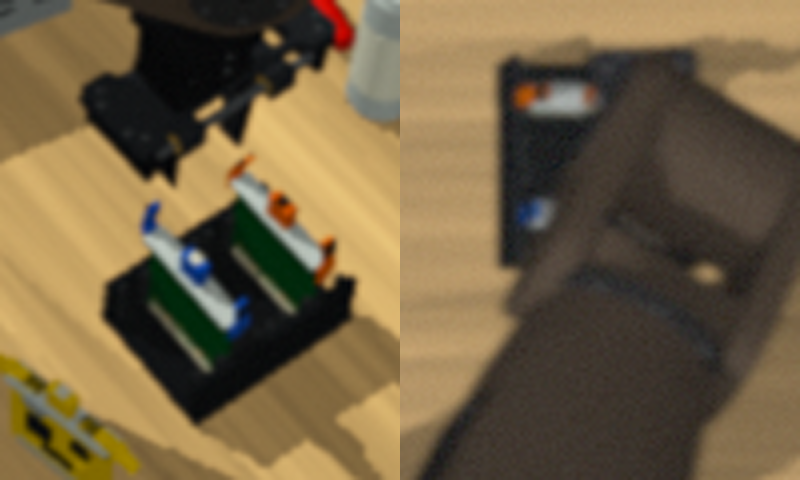

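Run:
```python
from h import *
np.set_printoptions(precision=2,suppress=True)
p=np.array([459.97,-208.5,238.4])
print(proj("side",[p,p-[30,0,0],p+[30,0,0],p-[30,10,0],p-[30,-10,0],p+[30,10,0],p+[30,-10,0]]))
print((proj("side",[p-[30,10,0],p-[30,-10,0],p+[30,10,0],p+[30,-10,0]])-[270,220])*4)
# panel/handle by side with rect fit
for k in[(195,255),(195,262)]: print(px("side",(270+k[0]/4,220+k[1]/4),135))
```

```text
[[318.21 262.48]
 [310.43 267.52]
 [325.89 257.51]
 [312.57 269.81]
 [308.3  265.26]
 [323.74 255.3 ]
 [328.04 259.72]]
[[170.29 199.23]
 [153.21 181.02]
 [214.96 141.21]
 [232.17 158.9 ]]
[ 460.44 -221.92  135.  ]
[ 456.38 -226.8   135.  ]
```

move_arm --commands '[[[-0.1, -1.4, -1], [0, 0, -0.3], 0.5], [[0, 0, -3], [0, 0, 0], 0.5], [[0, 0, -3], [0, 0, 0], 0.5], [[0, 0, -2.5], [0, 0, 0], 0.5], [[0, 0, -1.5], [0, 0, 0], 0.5], [[0, 0, -0.7], [0, 0, 0], 0.5], [[0, 0, 0], [0, 0, 0], 0.5], [[0, 0, 0], [0, 0, 0], 0.5]]'

```text
t: 3.0
eef_pos: [459.7, -220.3, 122.2]
tcp_rot: [3.14, 0.001, 1.572]
ft_force: [-1.0, -0.1, 0.1]
opening: 0.501
grip_force: 0.0
```

Run:
```python
from h import *
print(state())
s=read_camera("side");cv2.imwrite("pics/side2.png",s)
cv2.imwrite("pics/c4.png",cv2.resize(s[230:320,280:360],None,fx=6.6,fy=6.6,interpolation=cv2.INTER_CUBIC))
```

```text
{'t': 3.0, 'joints': array([-5.76518676e-01,  4.01473208e-01,  1.90519263e+00,  8.38894771e-05,
        8.33531661e-01, -5.77569527e-01]), 'qvel': array([-0.00317323, -0.00714458, -0.00172925,  0.00116497, -0.00040327,
        0.00118183]), 'tau': array([ 2.47813691e-02, -4.90047562e+01, -2.02198470e+01,  3.68330372e-02,
        4.08045610e-02, -1.05909985e-03]), 'eef_pos': array([ 459.69103899, -220.26491822,  122.15157424]), 'tcp_rot': array([3.14038985e+00, 7.09643131e-04, 1.57179040e+00]), 'ft_force': array([-0.99491379, -0.10657954,  0.07692079]), 'moment': array([-0.08134542,  0.0688169 ,  0.00372867]), 'grip_force': 0.0, 'opening': 0.5007481178991391}
```

View pics/c4.png

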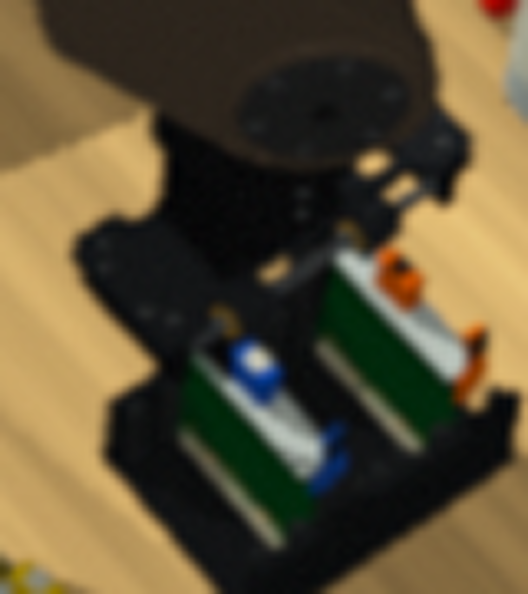

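Run:
```python
from h import *
np.set_printoptions(precision=0,suppress=True)
p=np.array([459.7,-220.3,122.2])
f=lambda P:(proj("side",P)-[280,230])*6.6
for s in(-1,1):
  for x in(24,36):
    print(s,x,f([p+[s*x,-10,0],p+[s*x,10,0],p+[s*x,-10,40],p+[s*x,10,40]]).ravel())
B=np.array([458.5,-223,10])
print("handle",f([B+[0,0,129],B+[6,12,129],B+[-6,-12,129]]).ravel(),"panel",f([B+[-10,51,103],B+[-10,-51,103],B+[10,-51,103]]).ravel())
```

```text
-1 24 [225. 408. 198. 379. 230. 364. 203. 334.]
-1 36 [205. 421. 179. 392. 210. 377. 183. 347.]
1 24 [302. 356. 276. 327. 309. 311. 282. 282.]
1 36 [322. 343. 295. 315. 329. 298. 301. 269.]
handle [255. 354. 248. 330. 261. 378.] panel [168. 320. 304. 469. 336. 447.]
```

Run:
```python
import cv2,numpy as np
a=cv2.imread("pics/side0.png").astype(int);b=cv2.imread("pics/side2.png").astype(int)
d=abs(a-b).max(2)
print("    "+"".join(str(x%10) for x in range(298,345)))
for y in range(255,300):
    print(y,"".join("#" if v>60 else "+" if v>25 else "." for v in d[y,298:345]), " ".join(f"{c}" for c in b[y,306:320].sum(1)//3))
```

```text
89012345678901234567890123456789012345678901234
255 +++++.+#############################+..+####### 6 6 9 8 9 8 7 9 9 8 9 10 11 15
256 +++++.+######################################## 6 6 8 9 8 10 9 10 9 7 5 8 9 6
257 +++++.####################################+.+## 5 6 6 4 7 10 8 8 9 9 10 9 9 6
258 +++++.###################################+..+## 6 7 8 6 8 8 8 10 8 7 9 8 9 9
259 +++++.###################################.++### 6 7 7 7 5 8 7 7 9 8 13 8 10 9
260 ++++.+########################################+ 7 8 9 6 9 8 7 10 8 8 9 7 10 8
261 .++..#######################################+.. 6 6 6 8 7 6 8 6 8 9 10 8 9 10
262 +..+#######################################+.++ 9 7 6 7 8 7 6 7 9 8 8 10 11 10
263 ###########################################.+++ 8 7 9 7 8 6 7 6 8 8 8 9 11 7
264 ###########################################.+++ 13 9 6 6 5 6 7 10 7 7 7 7 8 9
265 ##################################+#######+.+++ 16 11 9 7 8 8 7 8 7 7 9 10 9 9
266 #####################################+###+.++++ 19 17 12 6 8 6 8 9 8 7 10 7 7 9
267 ######################################+++.+++++ 20 18 16 12 9
[... 2341 characters left out ...]
 14 14 16 17 17 15 18 34 81 133 163 167
293 ....................+++++...................... 16 17 14 15 14 17 17 16 16 18 38 84 138 172
294 .....................++++++.................... 20 27 28 21 17 15 16 17 17 16 17 38 86 144
295 ......................++++++................... 24 44 47 35 18 16 16 18 18 16 17 17 40 95
296 .......................+++++++................. 24 53 70 57 32 18 18 18 17 18 16 17 18 50
297 ..........................++++................. 18 44 71 74 54 32 18 17 16 17 18 18 16 22
298 ............................................... 12 25 48 71 73 55 35 19 17 16 18 16 17 15
299 ............................................... 11 12 24 49 74 79 59 32 18 17 17 16 17 17
```

move_arm --commands '[[[-0.1, -0.25, -0.3], [0, 0, 0], 0.4], [[0, 0, -0.3], [0, 0, 0], 0.3], [[0, 0, 0], [0, 0, 0], 0.2], [[0, 0, 0], [0, 0, 0], 0], [[0, 0, 0], [0, 0, 0], 0], [[0, 0, 0], [0, 0, 0], 0], [[0, 0, 0], [0, 0, 0], 0]]'

```text
t: 3.75
eef_pos: [458.2, -222.7, 115.4]
tcp_rot: [3.141, 0.0, 1.571]
ft_force: [0.5, -0.3, -0.4]
opening: 0.013
grip_force: 0.0
```

Run:
```python
from h import *
print(state()["eef_pos"],state()["opening"],state()["grip_force"],state()["ft_force"])
s=read_camera("side");cv2.imwrite("pics/side3.png",s)
cv2.imwrite("pics/c5.png",cv2.convertScaleAbs(cv2.resize(s[255:310,295:350],None,fx=10.5,fy=10.5,interpolation=cv2.INTER_CUBIC),alpha=1.8))
f=lambda P:(proj("side",P)-[295,255])*10.5
p=np.array([458.2,-222.7,115.4]);B=np.array([458.5,-223,10])
print(f([p+[0,-10,0],p+[0,10,0]]),f([B+[-6,-12,129],B+[-6,12,129],B+[6,-12,129]]))
```

```text
[ 458.17242179 -222.69260069  115.40490656] 0.012510552957066877 0.0 [ 0.48969747 -0.33497798 -0.35566216]
[[262.02108025 365.07600493]
 [219.40212309 318.91464052]] [[258.03092768 339.08719033]
 [206.30559625 283.21628989]
 [289.14014195 318.15826197]]
```

View pics/c5.png

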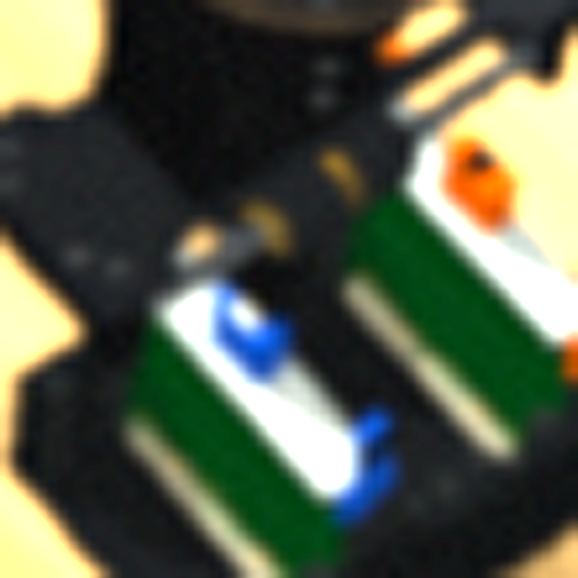

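Run:
```python
import cv2,numpy as np
a=cv2.imread("pics/side0.png").astype(int);b=cv2.imread("pics/side3.png").astype(int);c=cv2.imread("pics/side2.png").astype(int)
for b_ in(b,c):
  d=abs(a-b_).max(2)
  print("    "+"".join(str(x%10) for x in range(298,345)))
  for y in range(262,296):
    print(y,"".join("#" if v>40 else "+" if v>9 else "." for v in d[y,298:345]))
```

```text
89012345678901234567890123456789012345678901234
262 ++++++#################################+.+#####
263 ++++.################################+++#####.+
264 +..+###############################+..+####+.++
265 ###################################+++####.++++
266 #####################################+##+.+++++
267 #####################################+.++++++++
268 #####################################++++++++++
269 #####################################++++++++++
270 ##############################+++####.+++++++++
271 #############################+++++###.+++++++++
272 ############################++#+++++.++++++++++
273 ###########################+.+++++..+++++++++++
274 #########################+....+++..++++++++++++
275 ######################+...+..........++++++++++
276 #####################+##+++......+....+++++++++
277 ################+##+++##+.+..........++++++++++
278 ##############+..++++++++..........+....+++++++
279 ##############+..++++..++...............+++++++
280 ################+++++...............++...++++++
281 ################+..+#+........++......+...+++++
282 +#######
[... 1835 characters left out ...]
.......+++.......+...+++
283 #+++##############++++++......++++......+...+++
284 #++++####+++######++++++.......++++....+.....++
285 ##++++##++..+#####+++++++.......++++..+.......+
286 ##+++.+++++..+####+++++++.......+++++..........
287 ###++...++.....++.+++++++........++++....+.....
288 ##++........+++++++++++++..........++++........
289 #++............+++++++++++..........++++..+....
290 +...............+++++++++++.........+++++......
291 .............++.+++++++++++..........+++++.....
292 .................+++++++++++..........+++++....
293 ................+.+++++++++++..........+++++.+.
294 ...................+++++++++++.........+++++++.
295 .........+++..+.++..++++++++++++++......++++++.
```

Run:
```python
from h import *
s=cv2.imread("pics/side1.png");k=9;x0,y0=282,215
im=cv2.convertScaleAbs(cv2.resize(s[y0:y0+62,x0:x0+80],None,fx=k,fy=k,interpolation=cv2.INTER_CUBIC),alpha=2.5)
p=np.array([459.97,-208.5,238.4])
def box(a,b,col):
    V=np.array([[x,y,z] for x in(a[0],b[0]) for y in(a[1],b[1]) for z in(a[2],b[2])],float)+p
    q=((proj("side",V)-[x0,y0]+.5)*k).astype(int)
    for i in range(8):
        for j in(1,2,4):
            if not i&j: cv2.line(im,tuple(map(int,q[i])),tuple(map(int,q[i|j])),col,1)
box((28.5,-10,0),(40.5,10,40),(0,255,0));box((-28.5,-10,0),(-40.5,10,40),(0,255,0));box((-90,-37,78),(90,37,120),(0,0,255))
cv2.imwrite("pics/c6.png",im)
```

```text
(no output)
```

View pics/c6.png

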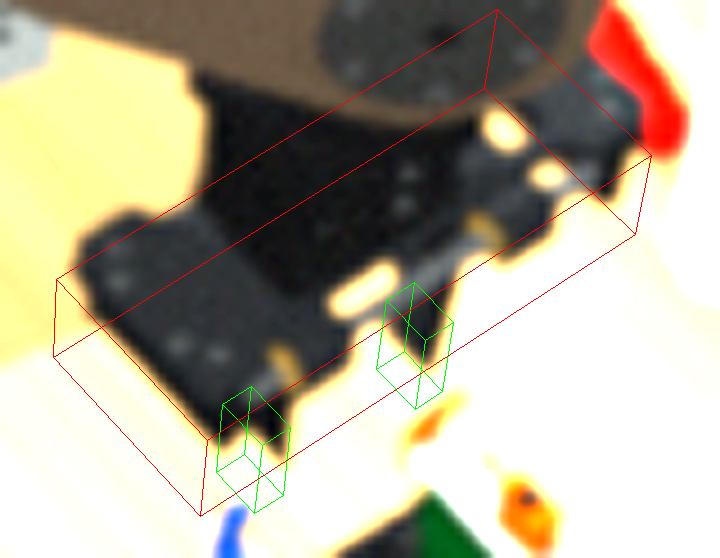

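move_arm --commands '[[[0, 0, 2], [0, 0, 0], 0], [[0, 0, 4], [0, 0, 0], 0], [[0, 0, 4], [0, 0, 0], 0], [[0, -4, 0], [0, 0, 0], 0], [[0, -4, 0], [0, 0, 0], 0], [[0, -4, 0], [0, 0, 0], 0], [[0, 0, 0], [0, 0, 0], 0], [[0, 0, 0], [0, 0, 0], 0]]'

```text
t: 4.6
eef_pos: [457.7, -343.1, 214.9]
tcp_rot: [-3.141, -0.001, 1.57]
ft_force: [-0.8, 0.3, -0.5]
opening: 0.006
grip_force: 0.0
```

Run:
```python
from h import *
p=state()["eef_pos"];print(p)
s=read_camera("side");t=read_camera("top");cv2.imwrite("pics/side4.png",s);cv2.imwrite("pics/top4.png",t)
q=proj("side",[p,p+[-12,-10,0],p+[-12,10,0],p+[12,-10,0]]);print(q)
u,v=q[0].astype(int);g=s.max(2).astype(int)
print("    "+"".join(str(x%10) for x in range(u-22,u+24)),u)
for y in range(v-30,v+14): print(y,"".join("#" if k<35 else "+" if k<70 else "." for k in g[y,u-22:u+24]))
```

```text
[ 457.74766559 -343.06184724  214.87652654]
[[346.80553823 298.5345787 ]
 [346.00164685 303.16885068]
 [341.40269897 298.28217168]
 [352.20993391 298.78705844]]
    4567890123456789012345678901234567890123456789 346
268 ............############################+....+
269 ...........+############################....+#
270 .....++....+############################+.+##+
271 ....+#++...+################################+.
272 ..+##++++++###############################+...
273 .+###+++#################################+....
274 ######+#################################+.....
275 ########################################+....+
276 ########################################+..+..
277 ###########################################+..
278 ###########################################...
279 #+########################################+...
280 ##################################++######+...
281 ##################################+++#####....
282 #+#################################+++##+.....
283 #+##################################++#+......
284 ##########################++########++........
285 #############
[... 659 characters left out ...]
########+++#############+............
299 ........+########################+............
300 ........+######################++.............
301 ........+#####################+...............
302 +......+#####################+................
303 +++...+####################++.................
304 ++++++####################+...................
305 +++#####################+.....................
306 +++####################+......................
307 +++###################+.......................
308 ++##################+.........................
309 ##################++..........................
310 #################+............................
311 ###############++.............................
```

Run:
```python
from h import *
a=cv2.imread("pics/side0.png").astype(int);s=cv2.imread("pics/side4.png").astype(int)
d=abs(a-s).max(2)
print("    "+"".join(str(x%10) for x in range(315,370)))
for y in range(268,312): print(y,"".join("#" if k>25 else "+" if k>6 else "." for k in d[y,315:370]))
```

```text
5678901234567890123456789012345678901234567890123456789
268 ###################.###################################
269 ##############++###+###################################
270 #############++++#+####################################
271 ############+++++++####################################
272 ##########+++++++.####################################+
273 ########+++..+++..###################################+#
274 #######++++...+++++################################++##
275 #####+++.++..+++++++###################################
276 ####++..+++++++++++++##################################
277 ##+++...++++++++++++++################################+
278 +++.....+++++++++++++++##############################+#
279 ++++.+++++++++++++++++++#############################.#
280 +++...+++++++++++++++++++############################+#
281 +++++..+++++++++++++++++++##########################++#
282 ###+++.+++#+.###+++++++++++#########################+##
283 #####++.++#+.####++++++++++########################+###
284 #####+.+.+++++###+++++++++++#####################.+####
285 #+###+++..+++.+###++
[... 895 characters left out ...]
+++...+++...+.....+......+++++++########
301 ++++++++++###+++++...++................++++#++++#######
302 ++++++++++++++++++................+.+++++##++++#++#####
303 ++++++++++++++++....................++++####+++++++####
304 ++++++++++++++++...................++++#####++++#+#####
305 ++++++++++++++.............+.....++++###+#######+++####
306 ++++++++++++++.++..+............+++####++##+####+++#+##
307 ++++++++++++...........++.....++++#######+#######+++#+#
308 .+++++++++++.+...............++++++#######+######++++++
309 ..+++++++++................+++++++########++#######++++
310 ...++++++...+............+++++++#++#########+########++
311 ++..+++++..+.+....+.....+++++##+++++#########++#####+++
```

move_arm --commands '[[[0, -4, 2], [0, 0, 0], 0], [[0, -4, 2], [0, 0, 0], 0], [[0, 0, 0], [0, 0, 0], 0], [[0, 0, 0], [0, 0, 0], 0]]'

```text
t: 5.1
eef_pos: [458.2, -422.1, 255.3]
tcp_rot: [3.141, -0.0, 1.571]
ft_force: [-0.2, -0.4, 0.0]
opening: 0.007
grip_force: 0.0
```

Run:
```python
from h import *
p=state()["eef_pos"];print(p)
s=read_camera("side");t=read_camera("top");cv2.imwrite("pics/side5.png",s);cv2.imwrite("pics/top5.png",t)
q=proj("side",[p,p+[-12,-10,0],p+[-12,10,0],p+[12,-10,0]]);print(q.round(1).tolist())
u,v=q[0].astype(int);g=s.max(2).astype(int)
print("    "+"".join(str(x%10) for x in range(u-22,u+24)),u)
for y in range(v-22,v+14): print(y,"".join("#" if k<35 else "+" if k<70 else "." for k in g[y,u-22:u+24]))
k=7
cv2.imwrite("pics/c7.png",np.hstack([cv2.convertScaleAbs(cv2.resize(im,None,fx=k,fy=k,interpolation=cv2.INTER_CUBIC),alpha=1.6) for im in(cv2.imread("pics/side0.png")[262:328,294:350],s[262:328,294:350])]))
```

```text
[ 458.19625069 -422.09683957  255.32713498]
[[367.6, 311.2], [366.9, 316.1], [362.0, 310.9], [373.3, 311.4]]
    5678901234567890123456789012345678901234567890 367
289 #############################################+
290 #############################################+
291 #++##########################################+
292 #++##################################+#######+
293 ####################################+++######+
294 #####################################+++####+.
295 ##+###################################++##++..
296 ##+#####################################++....
297 #############################+#########+......
298 ############################++++######+.......
299 ############################+..+#####.........
300 ############################++..+##+..........
301 ##########################+++++.+#+...........
302 #########################++++++.+.............
303 ########################++++#+................
304 ##########+###########+++++##+................
305 ##############++######++++###.................
306 ##+..+#########+#####++++###+.................
307 #+....+#######
[... 199 characters left out ...]
+#######+............................
312 ..........+######+............................
313 ............#####.............................
314 ............+###+.............................
315 .............+++..............................
316 ..............................................
317 ..............................................
318 ..............................................
319 ..............................................
320 ..............................................
321 ..............................................
322 ..............................................
323 ..............................................
324 ..............................................
```

View pics/c7.png

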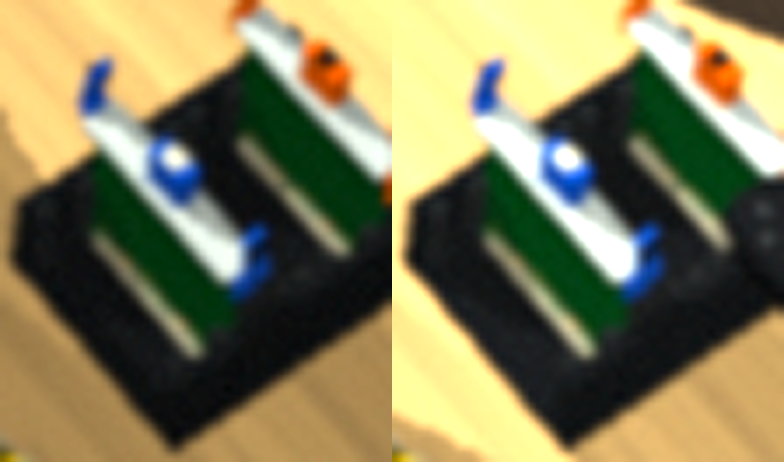

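move_arm --commands '[[[0, 4, 0], [0, 0, 0], 0.5], [[0, 4, 0], [0, 0, 0], 0.5], [[0, 4, 0], [0, 0, 0], 0.5], [[0, 4, 0], [0, 0, 0], 0.5], [[0, 3.9, -2], [0, 0, 0], 0.5], [[0, 0, -4], [0, 0, 0], 0.5], [[0, 0, -4], [0, 0, 0], 0.5], [[0, 0, -3], [0, 0, 0], 0.5], [[0, 0, 0], [0, 0, 0], 0.5], [[0, 0, 0], [0, 0, 0], 0.5]]'

```text
t: 6.2
eef_pos: [458.2, -223.0, 125.9]
tcp_rot: [-3.141, -0.0, 1.572]
ft_force: [0.4, 0.5, 0.0]
opening: 0.499
grip_force: 0.0
```

move_arm --commands '[[[0, 0, -1], [0, 0, 0], 0.5], [[0, 0, -1], [0, 0, 0], 0.5], [[0, 0, -0.5], [0, 0, 0], 0.5], [[0, 0, 0], [0, 0, 0], 0.5]]'

```text
t: 6.6
eef_pos: [457.9, -223.6, 99.8]
tcp_rot: [-3.141, -0.0, 1.571]
ft_force: [-0.6, -0.2, -0.3]
opening: 0.502
grip_force: 0.0
```

move_arm --commands '[[[0, 0, -0.6], [0, 0, 0], 0.4], [[0, 0, 0], [0, 0, 0], 0.3], [[0, 0, 0], [0, 0, 0], 0.2], [[0, 0, 0], [0, 0, 0], 0.15]]'

```text
t: 7.0
eef_pos: [458.2, -223.8, 94.5]
tcp_rot: [3.141, 0.0, 1.571]
ft_force: [0.0, 0.6, -0.7]
opening: 0.223
grip_force: 0.0
```

move_arm --commands '[[[0, 0, 0], [0, 0, 0], 0.1], [[0, 0, 0], [0, 0, 0], 0.05], [[0, 0, 0], [0, 0, 0], 0], [[0, 0, 0], [0, 0, 0], 0]]'

```text
t: 7.4
eef_pos: [458.3, -223.8, 94.5]
tcp_rot: [3.141, 0.0, 1.571]
ft_force: [1.5, 0.0, 2.7]
opening: 0.121
grip_force: 30.0
```

move_arm --commands '[[[0, 0, 0.5], [0, 0, 0], 0], [[0, 0, 1], [0, 0, 0], 0], [[0, 0, 1.5], [0, 0, 0], 0], [[0, 0, 2], [0, 0, 0], 0], [[0, 0, 2.5], [0, 0, 0], 0], [[0, 0, 2.5], [0, 0, 0], 0], [[0, 0, 2.5], [0, 0, 0], 0], [[0, 0, 2.5], [0, 0, 0], 0], [[0, 0, 1.5], [0, 0, 0], 0], [[0, 0, 0], [0, 0, 0], 0]]'

```text
t: 8.4
eef_pos: [458.5, -224.0, 261.8]
tcp_rot: [3.138, 0.002, 1.571]
ft_force: [0.1, 0.3, -2.4]
opening: 0.121
grip_force: 30.0
```

Run:
```python
from h import *
S=state();p=S["eef_pos"];print(p,S["ft_force"],S["moment"])
s=read_camera("side");t=read_camera("top");cv2.imwrite("pics/side6.png",s);cv2.imwrite("pics/top6.png",t)
# blue pixels in side view
b=s.astype(int);m=((b[:,:,0]>b[:,:,2]+40)&(b[:,:,0]>b[:,:,1]+25)).astype(np.uint8)
n,l,st,c=cv2.connectedComponentsWithStats(m)
for i in range(1,n):
    if st[i,4]>4: print(st[i],c[i].round(1))
B=p-[0,0,84.5]
print(proj("side",[B+[0,55,115],B+[0,0,129],B+[0,-55,115],B+[0,55,138],B+[0,-55,138]]).round(1).tolist())
```

```text
[ 458.54247421 -223.99727591  261.77345355] [ 0.13333335  0.28629052 -2.44066844] [-0.11904969  0.04038077 -0.04030266]
[234 102  46  38 893] [254.8 121.5]
[323 254   4   8  23] [324.3 257.3]
[ 418  260   57   54 1239] [444.7 285.7]
[332 269   5   6  20] [334.  271.5]
[[310.5, 243.5], [323.0, 253.1], [335.0, 268.8], [311.0, 238.9], [335.8, 264.3]]
```

move_arm --commands '[[[0.45, 3.35, 0], [0, 0, -1.07], 0], [[0.45, 4.35, 0], [0, 0, -1.07], 0], [[0.45, 4.6, 0], [0, 0, -1.07], 0], [[0.45, 4.6, 0], [0, 0, -1.07], 0], [[0.45, 4.6, 0], [0, 0, -1.07], 0], [[0.45, 4.6, 0], [0, 0, -1.07], 0], [[0.45, 4.6, 0], [0, 0, -1.07], 0], [[0.45, 4.6, 0], [0, 0, -1.07], 0], [[0.45, 4.6, 0], [0, 0, -1.07], 0], [[0.45, 3.6, 0], [0, 0, -1.07], 0]]'

```text
t: 9.5
eef_pos: [502.4, 213.7, 258.1]
tcp_rot: [-3.14, 0.001, 1.385]
ft_force: [0.8, -0.6, -2.0]
opening: 0.123
grip_force: 30.0
```

move_arm --commands '[[[0, 0, -1], [0, 0, 0], 0], [[0, 0, -1], [0, 0, 0], 0], [[0, 0, 0], [0, 0, 0], 0], [[0, 0, 0], [0, 0, 0], 0]]'

```text
t: 9.9
eef_pos: [503.0, 210.2, 238.9]
tcp_rot: [-3.141, 0.001, 1.383]
ft_force: [0.7, -0.7, -1.6]
opening: 0.129
grip_force: 30.0
```

Run:
```python
from h import *
S=state();p=S["eef_pos"];print(p,S["tcp_rot"],S["ft_force"])
s=read_camera("side");t=read_camera("top");cv2.imwrite("pics/side7.png",s);cv2.imwrite("pics/top7.png",t)
c=lambda im,x,y,w,h,k: cv2.convertScaleAbs(cv2.resize(im[y:y+h,x:x+w],None,fx=k,fy=k,interpolation=cv2.INTER_CUBIC),alpha=1.5)
cv2.imwrite("pics/c8.png",c(s,200,140,100,75,8))
```

```text
[503.02688406 210.2102804  238.93807873] [-3.14067799e+00  6.19956029e-04  1.38327402e+00] [ 0.67201537 -0.66979885 -1.61352184]
```

View pics/c8.png

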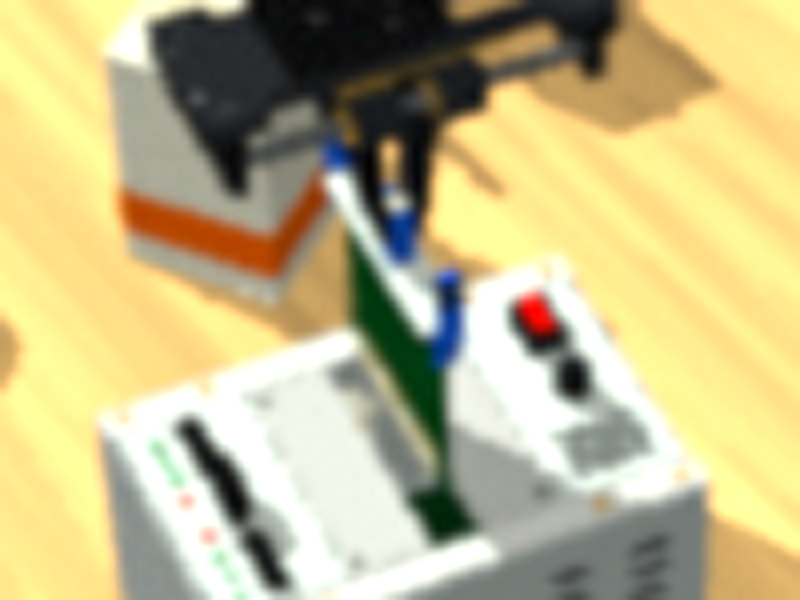

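The picture shows the board hanging over the slot, held by its handle with both levers up. Its lower right corner is near (440,480) in the crop, and the slot's near end is near (430–475,535).

Run:
```python
from h import *
np.set_printoptions(precision=0,suppress=True)
f=lambda P:((proj("side",P)-[200,140]+.5)*8-.5)
p=state()["eef_pos"];yaw=state()["tcp_rot"][2]-np.pi/2
def M(o,yaw,L):
    c,s=np.cos(yaw),np.sin(yaw);L=np.array(L,float);return np.c_[o[0]+c*L[:,0]-s*L[:,1],o[1]+s*L[:,0]+c*L[:,1],o[2]+L[:,2]]
o=p-[0,0,84.5]
print("board LL,LR,UR; panel -x: L,R; panel+x R; hinge R; plug -x L,R")
print(f(M(o,yaw,[[0,50,0],[0,-50,0],[0,-50,100],[-10,51,103],[-10,-51,103],[10,-51,103],[0,-55,102],[-4,42,0],[-4,-42,0]])).tolist())
for y in(210.3,214):
  C=[503.6,y,0]
  print("cage rim corners, slot edges ±10.5 y±50/±55",f(M(C,-.187,[[-115,-79,127],[-115,79,127],[115,79,127],[115,-79,127]])).round().tolist(),f(M(C,-.187,[[-10.5,55,127],[10.5,55,127],[10.5,-55,127],[-10.5,-55,127]])).round().tolist())
# board fit in side7: green pixels
s=cv2.imread("pics/side7.png").astype(int)
g=(s[:,:,1]>s[:,:,2]*1.5+6)&(s[:,:,1]>s[:,:,0]*1.3+4)
for y in range(165,212): 
    r="".join("#" if k else "." for k in g[y,238:266]); print(y,r," ".join(f"{k:3d}" for k in s[y,240:264].sum(1)//3))
```

```text
board LL,LR,UR; panel -x: L,R; panel+x R; hinge R; plug -x L,R
[[357.28215728765076, 327.85569702431417], [451.2262419762153, 481.04329273012036], [446.1481905919809, 324.6063359550162], [325.6917577771296, 170.36591339726328], [425.0640463748664, 329.0006272007745], [468.86218164418005, 313.6228051710543], [451.0984919562193, 329.34367078817854], [356.38980535369706, 342.65551336003364], [435.1407617744926, 471.4785366152091]]
cage rim corners, slot edges ±10.5 y±50/±55 [[237.0, 659.0], [99.0, 410.0], [561.0, 248.0], [716.0, 481.0]] [[334.0, 370.0], [377.0, 355.0], [480.0, 523.0], [436.0, 539.0]]
cage rim corners, slot edges ±10.5 y±50/±55 [[233.0, 654.0], [95.0, 405.0], [557.0, 243.0], [711.0, 476.0]] [[330.0, 365.0], [372.0, 350.0], [475.0, 517.0], [431.0, 533.0]]
165 ............................  65  95 142 162 131  68  20  33  92 130 107  56  24  66 132 158 160 159 158 158 158 153 149 149
166 ............................  75  91 123 153 147  96  40  21  59  89  81  45  35  85 139 159 160 159 159 159 161 160 157 153
167 ............................  85  96 110 134 155 135  76  26
[... 5040 characters left out ...]
162 156 125  69  24  17  26  42  59  87 107 114 117 118
207 ............................ 161 151 155 160 160 160 160 161 160 160 160 160 146  99  57  57  83 108 125 147 146 129 121 119
208 ............................ 170 152 151 157 156 159 161 160 160 158 156 156 152 129 116 126 151 168 173 177 172 152 128 117
209 ............................ 174 158 155 152 140 148 158 158 155 152 150 154 158 163 169 172 177 181 180 175 170 158 130 106
210 ............................ 178 174 166 146 125 138 153 155 151 153 159 169 174 178 180 179 174 171 162 149 138 127 105  88
211 ............................ 180 178 169 151 141 147 156 158 166 172 175 179 179 178 174 164 151 138 123 107 102  93  84  80
```

move_arm --commands '[[[0.05, 0, -1], [0, 0, 0], 0], [[0, 0, -1.5], [0, 0, 0], 0], [[0, 0, -1], [0, 0, 0], 0], [[0, 0, -0.5], [0, 0, 0], 0], [[0, 0, 0], [0, 0, 0], 0]]'

```text
t: 10.5
eef_pos: [503.5, 211.1, 198.7]
tcp_rot: [-3.141, 0.001, 1.384]
ft_force: [0.6, 0.7, -1.3]
opening: 0.12
grip_force: 30.0
```

move_arm --commands '[[[0, 0, -0.4], [0, 0, 0], 0], [[0, 0, -0.4], [0, 0, 0], 0], [[0, 0, -0.2], [0, 0, 0], 0], [[0, 0, 0], [0, 0, 0], 0]]'

```text
t: 10.9
eef_pos: [503.5, 211.3, 189.1]
tcp_rot: [-3.141, 0.0, 1.385]
ft_force: [-0.4, 0.3, -1.5]
opening: 0.121
grip_force: 30.0
```

move_arm --commands '[[[0, 0, -0.3], [0, 0, 0], 0], [[0, 0, -0.3], [0, 0, 0], 0], [[0, 0, 0], [0, 0, 0], 0]]'

```text
t: 11.2
eef_pos: [503.5, 211.2, 182.9]
tcp_rot: [-3.141, 0.0, 1.385]
ft_force: [0.2, 0.7, -1.4]
opening: 0.125
grip_force: 30.0
```

move_arm --commands '[[[0, 0, -0.3], [0, 0, 0], 0], [[0, 0, -0.3], [0, 0, 0], 0], [[0, 0, 0], [0, 0, 0], 0]]'

```text
t: 11.5
eef_pos: [503.4, 211.2, 176.9]
tcp_rot: [-3.141, 0.0, 1.385]
ft_force: [-0.7, 0.6, -2.2]
opening: 0.124
grip_force: 30.0
```

move_arm --commands '[[[0, 0, -0.3], [0, 0, 0], 0], [[0, 0, -0.3], [0, 0, 0], 0], [[0, 0, 0], [0, 0, 0], 0]]'

```text
t: 11.8
eef_pos: [503.5, 211.3, 170.9]
tcp_rot: [-3.141, 0.0, 1.385]
ft_force: [-0.4, -0.6, -2.0]
opening: 0.123
grip_force: 30.0
```

move_arm --commands '[[[0, 0, -0.3], [0, 0, 0], 0], [[0, 0, -0.3], [0, 0, 0], 0], [[0, 0, -0.3], [0, 0, 0], 0]]'

```text
t: 12.1
eef_pos: [503.9, 211.4, 162.4]
tcp_rot: [3.141, -0.0, 1.385]
ft_force: [1.7, 0.2, 1.6]
opening: 0.121
grip_force: 30.0
```

move_arm --commands '[[[0, 0, -0.4], [0, 0, 0], 0], [[0, 0, -0.4], [0, 0, 0], 0], [[0, 0, -0.4], [0, 0, 0], 0]]'

```text
t: 12.4
eef_pos: [503.7, 211.3, 150.0]
tcp_rot: [3.141, -0.0, 1.385]
ft_force: [-0.3, 0.9, 1.7]
opening: 0.122
grip_force: 30.0
```

move_arm --commands '[[[0, 0, -0.4], [0, 0, 0], 0], [[0, 0, -0.4], [0, 0, 0], 0], [[0, 0, -0.4], [0, 0, 0], 0]]'

```text
t: 12.7
eef_pos: [503.6, 211.3, 138.0]
tcp_rot: [3.142, 0.0, 1.385]
ft_force: [0.6, 0.9, 2.6]
opening: 0.123
grip_force: 30.0
```

move_arm --commands '[[[0, 0, -0.4], [0, 0, 0], 0], [[0, 0, -0.4], [0, 0, 0], 0], [[0, 0, -0.3], [0, 0, 0], 0], [[0, 0, -0.2], [0, 0, 0], 0]]'

```text
t: 13.1
eef_pos: [503.6, 211.3, 125.0]
tcp_rot: [-3.141, 0.0, 1.385]
ft_force: [0.5, 0.5, 1.6]
opening: 0.124
grip_force: 30.0
```

move_arm --commands '[[[0, 0, -0.1], [0, 0, 0], 0], [[0, 0, -0.1], [0, 0, 0], 0], [[0, 0, -0.1], [0, 0, 0], 0]]'

```text
t: 13.4
eef_pos: [503.7, 211.3, 122.4]
tcp_rot: [3.141, -0.0, 1.385]
ft_force: [1.1, 1.2, 2.0]
opening: 0.121
grip_force: 30.0
```

move_arm --commands '[[[0, 0, -0.05], [0, 0, 0], 0], [[0, 0, -0.05], [0, 0, 0], 0]]'

```text
t: 13.6
eef_pos: [503.6, 211.3, 121.4]
tcp_rot: [3.141, -0.0, 1.385]
ft_force: [0.8, 0.7, 1.6]
opening: 0.122
grip_force: 30.0
```

move_arm --commands '[[[0, 0, -0.05], [0, 0, 0], 0], [[0, 0, -0.05], [0, 0, 0], 0]]'

```text
t: 13.8
eef_pos: [503.7, 211.3, 120.4]
tcp_rot: [3.141, -0.0, 1.385]
ft_force: [0.6, 0.2, 1.3]
opening: 0.119
grip_force: 30.0
```

move_arm --commands '[[[0, 0, -0.05], [0, 0, 0], 0], [[0, 0, -0.05], [0, 0, 0], 0]]'

```text
t: 14.0
eef_pos: [503.7, 211.3, 119.3]
tcp_rot: [3.141, -0.0, 1.385]
ft_force: [1.0, 1.1, 0.6]
opening: 0.123
grip_force: 30.0
```

move_arm --commands '[[[0, 0, -0.05], [0, 0, 0], 0], [[0, 0, -0.05], [0, 0, 0], 0]]'

```text
t: 14.2
eef_pos: [503.6, 211.3, 118.3]
tcp_rot: [3.141, 0.0, 1.385]
ft_force: [0.8, 1.0, 1.3]
opening: 0.122
grip_force: 30.0
```

move_arm --commands '[[[0, 0, -0.05], [0, 0, 0], 0], [[0, 0, -0.05], [0, 0, 0], 0]]'

```text
t: 14.4
eef_pos: [503.7, 211.3, 117.3]
tcp_rot: [3.141, -0.0, 1.385]
ft_force: [0.9, 2.0, 1.1]
opening: 0.123
grip_force: 30.0
```

move_arm --commands '[[[0, 0, -0.04], [0, 0, 0], 0], [[0, 0, -0.04], [0, 0, 0], 0]]'

```text
t: 14.6
eef_pos: [503.6, 211.3, 116.5]
tcp_rot: [3.142, 0.0, 1.385]
ft_force: [1.1, 0.5, 1.9]
opening: 0.126
grip_force: 30.0
```

move_arm --commands '[[[0, 0, -0.04], [0, 0, 0], 0], [[0, 0, -0.04], [0, 0, 0], 0]]'

```text
t: 14.8
eef_pos: [503.7, 211.3, 115.7]
tcp_rot: [3.141, 0.0, 1.385]
ft_force: [0.6, 1.0, 1.0]
opening: 0.129
grip_force: 30.0
```

move_arm --commands '[[[0, 0, -0.04], [0, 0, 0], 0], [[0, 0, -0.04], [0, 0, 0], 0]]'

```text
t: 15.0
eef_pos: [503.6, 211.3, 114.9]
tcp_rot: [3.141, -0.0, 1.385]
ft_force: [0.5, 2.0, 0.4]
opening: 0.121
grip_force: 30.0
```

move_arm --commands '[[[0, 0, -0.03], [0, 0, 0], 0], [[0, 0, -0.03], [0, 0, 0], 0]]'

```text
t: 15.2
eef_pos: [503.6, 211.3, 114.3]
tcp_rot: [3.142, 0.0, 1.385]
ft_force: [0.7, 1.2, 0.2]
opening: 0.126
grip_force: 30.0
```

move_arm --commands '[[[0, 0, -0.03], [0, 0, 0], 0], [[0, 0, -0.03], [0, 0, 0], 0]]'

```text
t: 15.4
eef_pos: [503.6, 211.3, 113.7]
tcp_rot: [3.142, 0.0, 1.385]
ft_force: [-0.3, 1.0, 0.9]
opening: 0.122
grip_force: 30.0
```

move_arm --commands '[[[0, 0, -0.03], [0, 0, 0], 0], [[0, 0, -0.03], [0, 0, 0], 0]]'

```text
t: 15.6
eef_pos: [503.8, 211.4, 113.3]
tcp_rot: [3.141, -0.0, 1.385]
ft_force: [-0.2, 1.5, 4.1]
opening: 0.129
grip_force: 30.0
```

move_arm --commands '[[[0, 0, -0.03], [0, 0, 0], 0], [[0, 0, -0.03], [0, 0, 0], 0]]'

```text
t: 15.8
eef_pos: [504.0, 211.5, 113.2]
tcp_rot: [3.14, -0.001, 1.385]
ft_force: [-1.3, 1.8, 10.8]
opening: 0.12
grip_force: 30.0
```

move_arm --commands '[[[0, 0, 0], [0, 0, 0], 0], [[0, 0, 0], [0, 0, 0], 0], [[0, 0, 0], [0, 0, 0], 0]]'

```text
t: 16.1
eef_pos: [503.9, 211.5, 113.2]
tcp_rot: [3.141, -0.001, 1.385]
ft_force: [-1.4, 1.9, 8.6]
opening: 0.12
grip_force: 30.0
```

move_arm --commands '[[[0, 0, 0], [0, 0, 0], 0.3], [[0, 0, 0], [0, 0, 0], 0.35], [[0, 0, 0], [0, 0, 0], 0.35], [[0, 0, 0.5], [0, 0, 0], 0.35], [[0, 0, 2], [0, 0, 0], 0.35], [[0, 0, 3], [0, 0, 0], 0.35], [[0, 0, 1], [0, 0, 0], 0.3], [[0, 0, 0], [0, 0, 0], 0.2]]'

```text
t: 16.9
eef_pos: [504.1, 211.4, 178.7]
tcp_rot: [3.139, -0.001, 1.385]
ft_force: [0.4, -0.3, -0.7]
opening: 0.261
grip_force: 0.0
```

```bash
cat > lv.py <<'E'
from h import *
S=state();print(S["eef_pos"].round(1),S["ft_force"].round(1))
s=read_camera("side");import sys;cv2.imwrite(f"pics/{sys.argv[1]}.png",s)
b=s.astype(int);m=((b[:,:,0]>b[:,:,2]*1.6+15)&(b[:,:,0]>b[:,:,1]*1.3+10))
print("    "+"".join(str(x%10) for x in range(232,272)))
for y in range(168,212): print(y,"".join("#" if k else "." for k in m[y,232:272]))
def M(o,yaw,L):
    c,s=np.cos(yaw),np.sin(yaw);L=np.array(L,float);return np.c_[o[0]+c*L[:,0]-s*L[:,1],o[1]+s*L[:,0]+c*L[:,1],o[2]+L[:,2]]
for zb in(28.7,24):
  o=[503.8,211.4,zb]
  print(zb,"hingeL,R, handle base,top, lever R face tip at a=1.4,.5,0, L same")
  R=[[0,sg*(55-34*np.cos(a)+7*np.sin(a)),102+34*np.sin(a)+7*np.cos(a)] for sg in(-1,1) for a in(1.4,.5,0)]
  print(proj("side",M(o,-.187,[[0,55,102],[0,-55,102],[0,0,103],[0,0,129]]+R)).round(1).tolist())
E
python3 lv.py side8
```

```text
[504.1 211.4 178.7] [ 0.4 -0.3 -0.7]
    2345678901234567890123456789012345678901
168 ........................................
169 ........................................
170 ........................................
171 ........................................
172 ........................................
173 ........................................
174 ........................................
175 ........................................
176 ........................................
177 ........................................
178 ............#...........................
179 ...........##...........................
180 ...........##...........................
181 ...........##...........................
182 ...........##...........................
183 ..........###...........................
184 ..........###...........................
185 ........................................
186 ........................................
187 ........................................
188 ........................................
189 ........................................
190 ........................
[... 723 characters left out ...]
.............
207 ........................................
208 ........................................
209 ........................................
210 ........................................
211 ........................................
28.7 hingeL,R, handle base,top, lever R face tip at a=1.4,.5,0, L same
[[243.8, 184.0], [256.7, 205.0], [250.1, 194.1], [249.9, 189.3], [256.6, 198.7], [253.3, 195.6], [252.6, 197.1], [243.3, 177.2], [246.6, 184.7], [247.7, 189.0]]
24 hingeL,R, handle base,top, lever R face tip at a=1.4,.5,0, L same
[[243.9, 184.9], [256.7, 205.8], [250.2, 195.0], [250.0, 190.2], [256.6, 199.6], [253.4, 196.5], [252.6, 197.9], [243.4, 178.1], [246.7, 185.6], [247.7, 189.9]]
```

move_arm --commands '[[[0.5, 2.6, 0], [0, 0, 0], 0.1], [[0.5, 2.6, 0], [0, 0, 0], 0], [[0.45, 2.5, 0], [0, 0, 0], 0], [[0, 0, -2], [0, 0, 0], 0], [[0, 0, -2.5], [0, 0, 0], 0], [[0, 0, -1.5], [0, 0, 0], 0], [[0, 0, 0], [0, 0, 0], 0]]'

```text
t: 17.65
eef_pos: [516.5, 287.6, 114.2]
tcp_rot: [-3.137, 0.003, 1.385]
ft_force: [0.0, 0.4, 0.2]
opening: 0.006
grip_force: 0.0
```

move_arm --commands '[[[-0.1, -0.5, 0], [0, 0, 0], 0], [[-0.1, -0.5, 0], [0, 0, 0], 0], [[-0.05, -0.3, 0], [0, 0, 0], 0], [[0, 0, 0], [0, 0, 0], 0]]'

```text
t: 18.05
eef_pos: [515.9, 275.0, 118.3]
tcp_rot: [3.14, -0.001, 1.384]
ft_force: [0.8, 1.6, -0.0]
opening: 0.006
grip_force: 0.7
```

```bash
python3 lv.py side9 | head -22
```

```text
[515.9 275.  118.3] [ 0.8  1.6 -0. ]
    2345678901234567890123456789012345678901
168 ........................................
169 ........................................
170 ........................................
171 ........................................
172 ........................................
173 ........................................
174 ........................................
175 ........................................
176 ........................................
177 ........................................
178 ........................................
179 ............#...........................
180 ...........###..........................
181 ...........##...........................
182 ...........##...........................
183 ...........##...........................
184 ...........##...........................
185 ........................................
186 ........................................
187 ........................................
```

move_arm --commands '[[[0, 0, 0.4], [0, 0, 0], 0], [[-0.07, -0.4, 0], [0, 0, 0], 0], [[-0.07, -0.4, 0], [0, 0, 0], 0], [[-0.07, -0.4, 0], [0, 0, 0], 0], [[0, 0, 0], [0, 0, 0], 0]]'

```text
t: 18.6
eef_pos: [513.4, 262.7, 121.6]
tcp_rot: [-3.142, 0.0, 1.384]
ft_force: [-0.3, 1.9, 0.1]
opening: 0.009
grip_force: 0.5
```

```bash
python3 lv.py side10 | head -24|tail -14
```

```text
176 ........................................
177 ........................................
178 ........................................
179 ........................................
180 ........................................
181 ........................................
182 .............#..........................
183 ............##..........................
184 ...........##...........................
185 ........................................
186 ........................................
187 ........................................
188 ........................................
189 ........................................
```

move_arm --commands '[[[-0.07, -0.4, 0], [0, 0, 0], 0], [[-0.07, -0.4, 0], [0, 0, 0], 0], [[0, 0, 0], [0, 0, 0], 0]]'

```text
t: 18.95
eef_pos: [512.0, 254.8, 121.5]
tcp_rot: [-3.141, 0.0, 1.384]
ft_force: [-0.4, 1.0, 0.4]
opening: 0.003
grip_force: 0.4
```

move_arm --commands '[[[-0.07, -0.4, 0], [0, 0, 0], 0], [[-0.07, -0.4, 0], [0, 0, 0], 0], [[0, 0, 0], [0, 0, 0], 0]]'

```text
t: 19.25
eef_pos: [510.6, 246.7, 121.6]
tcp_rot: [-3.142, 0.0, 1.384]
ft_force: [0.4, -0.2, 0.3]
opening: 0.006
grip_force: 0.3
```

```bash
python3 lv.py side11 | head -26|tail -14
```

```text
178 ........................................
179 ........................................
180 ........................................
181 ........................................
182 ........................................
183 ........................................
184 ...........###..........................
185 ........................................
186 ........................................
187 ........................................
188 ........................................
189 ........................................
190 ........................................
191 ................#..#....................
```

move_arm --commands '[[[-0.1, -0.55, 0], [0, 0, 0], 0], [[0, 0, 0], [0, 0, 0], 0], [[0, 0, -0.2], [0, 0, 0], 0], [[0, 0, 0], [0, 0, 0], 0]]'

```text
t: 19.7
eef_pos: [509.8, 241.7, 119.4]
tcp_rot: [3.141, 0.0, 1.385]
ft_force: [0.2, -0.5, 1.6]
opening: 0.005
grip_force: 0.8
```

move_arm --commands '[[[0, 0, -0.2], [0, 0, 0], 0], [[0, 0, -0.2], [0, 0, 0], 0]]'

```text
t: 19.9
eef_pos: [509.7, 241.6, 115.5]
tcp_rot: [3.141, 0.0, 1.385]
ft_force: [-0.7, -2.5, 3.5]
opening: 0.004
grip_force: 1.8
```

move_arm --commands '[[[0, 0, -0.2], [0, 0, 0], 0], [[0, 0, -0.2], [0, 0, 0], 0]]'

```text
t: 20.1
eef_pos: [509.7, 241.8, 111.3]
tcp_rot: [-3.141, 0.0, 1.385]
ft_force: [-0.9, -2.6, 3.0]
opening: 0.005
grip_force: 1.7
```

move_arm --commands '[[[0, 0, -0.2], [0, 0, 0], 0], [[0, 0, -0.2], [0, 0, 0], 0]]'

```text
t: 20.3
eef_pos: [509.8, 241.4, 107.7]
tcp_rot: [3.141, 0.001, 1.385]
ft_force: [-2.0, -6.7, 11.1]
opening: 0.0
grip_force: 5.2
```

move_arm --commands '[[[0, 0, -0.1], [0, 0, 0], 0], [[0, 0, 0], [0, 0, 0], 0]]'

```text
t: 20.5
eef_pos: [509.8, 241.3, 106.8]
tcp_rot: [3.141, 0.001, 1.385]
ft_force: [-0.8, -7.2, 8.6]
opening: 0.009
grip_force: 4.1
```

move_arm --commands '[[[0, 0, -0.1], [0, 0, 0], 0], [[0, 0, 0], [0, 0, 0], 0]]'

```text
t: 20.7
eef_pos: [509.8, 241.3, 105.9]
tcp_rot: [3.141, 0.001, 1.385]
ft_force: [-1.2, -6.4, 9.1]
opening: 0.004
grip_force: 4.4
```

```bash
python3 lv.py side12 | head -40|tail -29
```

```text
177 ........................................
178 ........................................
179 ........................................
180 ........................................
181 ........................................
182 ........................................
183 ........................................
184 ..........###...........................
185 ...........###..........................
186 ........................................
187 ...............#........................
188 ...............#........................
189 ........................................
190 ..................#.....................
191 ................####....................
192 ................####....................
193 .................###....................
194 .................###....................
195 ..................##....................
196 ........................................
197 ........................................
198 ........................#...............
199 ........................#...............
200 ........................#...............
201 ........................##..............
202 ........................##..............
203 .......................###..............
204 .......................###..............
205 .......................###..............
```

move_arm --commands '[[[0, 0, -0.1], [0, 0, 0], 0], [[0, 0, -0.05], [0, 0, 0], 0]]'

```text
t: 20.95
eef_pos: [509.8, 241.1, 104.5]
tcp_rot: [3.141, 0.001, 1.385]
ft_force: [-2.2, -8.8, 10.6]
opening: 0.005
grip_force: 5.3
```

move_arm --commands '[[[0, 0, -0.1], [0, 0, 0], 0], [[0, 0, -0.05], [0, 0, 0], 0]]'

```text
t: 21.15
eef_pos: [509.9, 241.1, 103.0]
tcp_rot: [3.141, 0.001, 1.385]
ft_force: [-1.5, -8.2, 11.4]
opening: 0.002
grip_force: 5.5
```

move_arm --commands '[[[0, 0, -0.1], [0, 0, 0], 0], [[0, 0, 0], [0, 0, 0], 0]]'

```text
t: 21.35
eef_pos: [509.8, 241.2, 101.9]
tcp_rot: [3.141, 0.001, 1.385]
ft_force: [-1.6, -8.1, 9.8]
opening: 0.003
grip_force: 4.6
```

move_arm --commands '[[[0, 0, -0.1], [0, 0, 0], 0], [[0, 0, 0], [0, 0, 0], 0]]'

```text
t: 21.55
eef_pos: [509.9, 241.2, 100.9]
tcp_rot: [3.141, 0.001, 1.385]
ft_force: [-1.0, -7.2, 8.7]
opening: 0.005
grip_force: 4.4
```

move_arm --commands '[[[0, 0, -0.1], [0, 0, 0], 0], [[0, 0, 0], [0, 0, 0], 0]]'

```text
t: 21.75
eef_pos: [509.9, 241.0, 100.0]
tcp_rot: [3.141, 0.001, 1.385]
ft_force: [-1.9, -7.7, 11.9]
opening: 0.007
grip_force: 5.4
```

move_arm --commands '[[[0, 0, -0.1], [0, 0, 0], 0], [[0, 0, 0], [0, 0, 0], 0]]'

```text
t: 21.95
eef_pos: [510.0, 240.9, 99.5]
tcp_rot: [3.141, 0.001, 1.385]
ft_force: [-1.9, -10.3, 15.6]
opening: 0.002
grip_force: 7.8
```

move_arm --commands '[[[0, 0, -0.1], [0, 0, 0], 0], [[0, 0, 0], [0, 0, 0], 0]]'

```text
t: 22.15
eef_pos: [510.0, 240.8, 99.0]
tcp_rot: [3.14, 0.001, 1.385]
ft_force: [-4.0, -11.9, 21.1]
opening: 0.005
grip_force: 10.8
```

move_arm --commands '[[[0, 0, -0.1], [0, 0, 0], 0], [[0, 0, 0], [0, 0, 0], 0]]'

```text
t: 22.35
eef_pos: [510.0, 240.7, 98.1]
tcp_rot: [3.14, 0.001, 1.385]
ft_force: [-4.0, -12.9, 22.0]
opening: 0.005
grip_force: 11.1
```

move_arm --commands '[[[-0.02, -0.1, 0], [0, 0, 0], 0], [[0, 0, 0], [0, 0, 0], 0]]'

```text
t: 22.55
eef_pos: [510.0, 240.5, 98.1]
tcp_rot: [3.14, -0.0, 1.385]
ft_force: [-3.5, -6.3, 19.3]
opening: 0.006
grip_force: 10.2
```

```bash
python3 lv.py side13 | head -40|tail -25
python3 - <<'E'
from h import *
import cv2
a=cv2.imread("pics/side13.png").astype(int)
for y in range(176,192): print(y," ".join(f"{k[0]:3d}/{k[2]:3d}" for k in a[y,240:256]))
E
```

```text
181 ........................................
182 ........................................
183 ........................................
184 ........................................
185 ...........##...........................
186 ...........###..........................
187 .............#.##.......................
188 ..............###.......................
189 ...............##.......................
190 ...............#........................
191 ................####....................
192 ................#####...................
193 ................#####...................
194 .................###....................
195 ..................##....................
196 ..................##....................
197 ........................................
198 ........................................
199 ........................#...............
200 ........................#...............
201 ........................................
202 ........................##..............
203 ........................##..............
204 .......................###..............
205 ................
[... 1436 characters left out ...]
 155/159 159/163 158/163 157/162 158/163
187 149/154 134/135 147/138 151/125 116/ 76  58/ 26  18/  5  26/  6  39/ 10  68/ 52 121/121 152/157 158/163 158/163 158/163 159/163
188 154/159 142/147 144/146 154/148 131/107  75/ 47  41/ 13  71/ 12  88/ 32 101/ 67 124/110 146/146 157/161 159/164 159/163 159/164
189 158/162 153/158 149/154 152/152 143/128 100/ 83  68/ 36 109/ 23 131/ 68 133/114 137/126 143/137 147/149 154/158 157/162 159/163
190 158/163 156/161 152/159 150/155 150/150 129/127  93/ 75 107/ 38 143/ 79 157/133 145/127 124/105 117/112 133/137 146/151 154/159
191 157/163 158/163 156/162 148/154 140/143 148/146 135/120 120/ 65 137/ 50 159/ 80 153/ 71 125/ 51  99/ 69 104/103 118/122 135/139
```

move_arm --commands '[[[0, 0, 1], [0, 0, 0], 0], [[0, 0, 3], [0, 0, 0], 0], [[0, 0, 4], [0, 0, 0], 0], [[-0.67, -3.55, 0], [0, 0, 0], 0], [[-0.67, -3.55, 0], [0, 0, 0], 0], [[-0.66, -3.5, 0], [0, 0, 0], 0], [[0, 0, -1.5], [0, 0, 0], 0], [[0, 0, -2.5], [0, 0, 0], 0], [[0, 0, -1.5], [0, 0, 0], 0], [[0, 0, 0], [0, 0, 0], 0]]'

```text
t: 23.6
eef_pos: [488.6, 134.8, 119.9]
tcp_rot: [-3.138, 0.001, 1.384]
ft_force: [0.4, -0.0, 0.8]
opening: 0.006
grip_force: 0.0
```

```bash
python3 lv.py side14 | head -42|tail -32
```

```text
176 ........................................
177 ........................................
178 ........................................
179 ........................................
180 ........................................
181 ........................................
182 ........................................
183 ........................................
184 ........................................
185 ........................................
186 ........................................
187 ........................................
188 ........................................
189 ........................................
190 ........................................
191 ........................................
192 ........................................
193 ..................###...................
194 .................####...................
195 ..................###...................
196 ..................##....................
197 ........................................
198 ........................................
199 ........................................
200 ........................................
201 ........................................
202 ........................................
203 .........................#..............
204 ........................##..............
205 .......................####.............
206 .......................###..............
207 ........................................
```

move_arm --commands '[[[0.07, 0.4, 0.1], [0, 0, 0], 0], [[0.07, 0.4, 0], [0, 0, 0], 0], [[0.07, 0.4, 0], [0, 0, 0], 0], [[0.07, 0.4, 0], [0, 0, 0], 0], [[0.07, 0.4, 0], [0, 0, 0], 0], [[0, 0, 0], [0, 0, 0], 0]]'

```text
t: 24.25
eef_pos: [493.1, 155.3, 122.6]
tcp_rot: [3.141, 0.0, 1.385]
ft_force: [-1.2, -1.1, -0.1]
opening: 0.007
grip_force: 0.5
```

move_arm --commands '[[[0.07, 0.4, 0], [0, 0, 0], 0], [[0.07, 0.4, 0], [0, 0, 0], 0], [[0.07, 0.4, 0], [0, 0, 0], 0], [[0, 0, 0], [0, 0, 0], 0]]'

```text
t: 24.65
eef_pos: [495.2, 167.3, 122.5]
tcp_rot: [3.141, -0.0, 1.385]
ft_force: [-1.0, -0.7, 0.4]
opening: 0.007
grip_force: 0.3
```

move_arm --commands '[[[0.07, 0.4, 0], [0, 0, 0], 0], [[0.07, 0.4, 0], [0, 0, 0], 0], [[0.07, 0.4, 0], [0, 0, 0], 0], [[0, 0, 0], [0, 0, 0], 0]]'

```text
t: 25.05
eef_pos: [497.4, 179.4, 122.6]
tcp_rot: [3.141, -0.0, 1.385]
ft_force: [0.3, 0.4, 1.0]
opening: 0.004
grip_force: 0.3
```

move_arm --commands '[[[0.06, 0.32, 0], [0, 0, 0], 0], [[0, 0, -0.2], [0, 0, 0], 0], [[0, 0, -0.2], [0, 0, 0], 0], [[0, 0, -0.2], [0, 0, 0], 0]]'

```text
t: 25.45
eef_pos: [498.4, 182.5, 116.9]
tcp_rot: [3.14, -0.001, 1.384]
ft_force: [-0.4, 5.7, 8.8]
opening: 0.006
grip_force: 4.2
```

move_arm --commands '[[[0, 0, -0.2], [0, 0, 0], 0], [[0, 0, -0.2], [0, 0, 0], 0]]'

```text
t: 25.65
eef_pos: [498.3, 182.4, 112.7]
tcp_rot: [3.14, -0.001, 1.384]
ft_force: [-0.0, 2.7, 4.8]
opening: 0.006
grip_force: 1.9
```

move_arm --commands '[[[0, 0, -0.2], [0, 0, 0], 0], [[0, 0, 0], [0, 0, 0], 0]]'

```text
t: 25.85
eef_pos: [497.7, 181.9, 110.2]
tcp_rot: [-3.141, 0.0, 1.384]
ft_force: [0.8, 1.6, 1.5]
opening: 0.006
grip_force: 0.9
```

move_arm --commands '[[[0.01, 0.05, -0.15], [0, 0, 0], 0], [[0, 0, 0], [0, 0, 0], 0]]'

```text
t: 26.05
eef_pos: [497.8, 182.5, 108.8]
tcp_rot: [-3.141, 0.0, 1.385]
ft_force: [0.6, 1.6, 1.7]
opening: 0.007
grip_force: 0.8
```

move_arm --commands '[[[0, 0, -0.15], [0, 0, 0], 0], [[0, 0, 0], [0, 0, 0], 0]]'

```text
t: 26.25
eef_pos: [497.9, 182.4, 107.4]
tcp_rot: [-3.141, 0.0, 1.385]
ft_force: [0.1, 1.0, 1.3]
opening: 0.004
grip_force: 0.7
```

move_arm --commands '[[[0, 0, -0.15], [0, 0, 0], 0], [[0, 0, 0], [0, 0, 0], 0]]'

```text
t: 26.45
eef_pos: [497.8, 182.4, 105.9]
tcp_rot: [-3.141, 0.0, 1.385]
ft_force: [0.5, 0.8, 1.6]
opening: 0.008
grip_force: 0.7
```

move_arm --commands '[[[0, 0, -0.15], [0, 0, 0], 0], [[0, 0, 0], [0, 0, 0], 0]]'

```text
t: 26.65
eef_pos: [497.8, 182.4, 104.4]
tcp_rot: [-3.141, 0.0, 1.385]
ft_force: [-0.1, 1.4, 1.6]
opening: 0.004
grip_force: 0.6
```

move_arm --commands '[[[0, 0, -0.1], [0, 0, 0], 0], [[0, 0, 0], [0, 0, 0], 0]]'

```text
t: 26.85
eef_pos: [497.9, 182.4, 103.4]
tcp_rot: [-3.141, 0.0, 1.385]
ft_force: [0.1, 1.1, 1.3]
opening: 0.005
grip_force: 0.6
```

move_arm --commands '[[[0, 0, -0.1], [0, 0, 0], 0], [[0, 0, 0], [0, 0, 0], 0]]'

```text
t: 27.05
eef_pos: [497.9, 182.5, 102.5]
tcp_rot: [-3.142, 0.0, 1.385]
ft_force: [0.1, 0.8, 0.3]
opening: 0.004
grip_force: 0.6
```

move_arm --commands '[[[0, 0, -0.1], [0, 0, 0], 0], [[0, 0, 0], [0, 0, 0], 0]]'

```text
t: 27.25
eef_pos: [497.9, 182.5, 101.4]
tcp_rot: [-3.142, 0.0, 1.385]
ft_force: [0.5, 0.3, 1.7]
opening: 0.007
grip_force: 0.5
```

move_arm --commands '[[[0, 0, -0.1], [0, 0, 0], 0], [[0, 0, 0], [0, 0, 0], 0]]'

```text
t: 27.45
eef_pos: [497.9, 182.5, 100.5]
tcp_rot: [3.142, 0.0, 1.385]
ft_force: [0.8, 1.3, 0.8]
opening: 0.002
grip_force: 0.5
```

move_arm --commands '[[[0, 0, -0.1], [0, 0, 0], 0], [[0, 0, 0], [0, 0, 0], 0]]'

```text
t: 27.65
eef_pos: [498.0, 182.5, 99.6]
tcp_rot: [3.141, -0.0, 1.385]
ft_force: [0.4, 2.0, 2.3]
opening: 0.007
grip_force: 1.1
```

move_arm --commands '[[[0, 0, -0.1], [0, 0, 0], 0], [[0, 0, 0], [0, 0, 0], 0]]'

```text
t: 27.85
eef_pos: [498.0, 182.5, 98.8]
tcp_rot: [3.141, -0.0, 1.385]
ft_force: [-0.2, 0.4, 5.3]
opening: 0.008
grip_force: 2.7
```

move_arm --commands '[[[0, 0, -0.1], [0, 0, 0], 0], [[0, 0, 0], [0, 0, 0], 0]]'

```text
t: 28.05
eef_pos: [498.1, 182.4, 98.4]
tcp_rot: [3.141, -0.0, 1.385]
ft_force: [-2.8, -0.8, 12.5]
opening: 0.005
grip_force: 6.4
```

move_arm --commands '[[[0, 0, -0.1], [0, 0, 0], 0], [[0, 0, 0], [0, 0, 0], 0]]'

```text
t: 28.25
eef_pos: [498.2, 182.4, 97.9]
tcp_rot: [3.14, -0.0, 1.385]
ft_force: [-4.8, -1.5, 19.3]
opening: 0.002
grip_force: 9.7
```

```bash
python3 lv.py side15 | head -42|tail -24
```

```text
184 ........................................
185 ........................................
186 ........................................
187 ........................................
188 ..............#.........................
189 ..............#.........................
190 ........................................
191 ........................................
192 ........................................
193 ................###.....................
194 .................##.....................
195 ..................##....................
196 ........................................
197 ........................................
198 ........................................
199 ........................................
200 ........................................
201 ........................................
202 ......................##................
203 ......................###...............
204 ......................####..............
205 .......................####.............
206 .......................####.............
207 .......................#................
```

move_arm --commands '[[[0, 0, -0.05], [0, 0, 0], 0], [[0, 0, 0], [0, 0, 0], 0]]'

```text
t: 28.5
eef_pos: [498.2, 182.4, 97.6]
tcp_rot: [3.14, -0.0, 1.385]
ft_force: [-5.1, -1.9, 21.3]
opening: 0.003
grip_force: 10.9
```

move_arm --commands '[[[0, 0, -0.03], [0, 0, 0], 0], [[0, 0, 0], [0, 0, 0], 0], [[0, 0, 0], [0, 0, 0], 0]]'

```text
t: 28.8
eef_pos: [498.2, 182.4, 97.5]
tcp_rot: [3.14, -0.0, 1.385]
ft_force: [-5.1, -1.4, 24.3]
opening: 0.002
grip_force: 12.3
```

move_arm --commands '[[[0, 0, 1], [0, 0, 0], 0], [[0, 0, 3], [0, 0, 0], 0], [[0.4, 2, 0], [0, 0, 0], 0], [[0.4, 2, 0], [0, 0, 0], 0], [[0.3, 1.8, 0], [0, 0, 0], 0], [[0, 0, -1.5], [0, 0, 0], 0], [[0, 0, -1.2], [0, 0, 0], 0], [[0, 0, 0], [0, 0, 0], 0]]'

```text
t: 29.6
eef_pos: [507.9, 240.2, 106.9]
tcp_rot: [-3.139, 0.002, 1.385]
ft_force: [0.9, 0.3, 0.2]
opening: 0.007
grip_force: 0.0
```

```bash
python3 lv.py side16 | head -42|tail -24;python3 - <<'E'
import cv2
a=cv2.imread("pics/side16.png").astype(int)
for y in range(193,209): print(y," ".join(f"{k[0]:3d}/{k[2]:3d}" for k in a[y,248:262]))
E
```

```text
184 ........................................
185 ...........###..........................
186 ...........###..........................
187 .............#..........................
188 ..............##........................
189 ...............##.......................
190 ...............#........................
191 ...............#........................
192 ................#####...................
193 ................#####...................
194 .................####...................
195 .................####...................
196 ..................###...................
197 ...................#....................
198 ........................................
199 .....................#..................
200 .....................###................
201 .....................###................
202 .....................###................
203 ......................###...............
204 .......................##...............
205 .......................####.............
206 .......................####.............
207 .......................##...............
193 127/ 53 128/ 25 
[... 1135 characters left out ...]
/139
203 148/154 147/151 124/127 115/115 142/131 142/100 127/ 44 115/ 11 115/ 54 137/117 140/137 135/139 127/131 115/118
204 121/125 133/138 131/135 116/117 131/127 139/119 127/ 71 116/ 22 110/ 25 117/ 64 112/ 87 106/102 104/108 106/110
205 110/113 111/113 112/116 106/108 108/108 129/121 125/ 90 121/ 34 116/  7 115/ 20 100/ 39  88/ 70 102/104 125/129
206 116/119 104/107 104/106 100/103  92/ 93  94/ 90  98/ 66 111/ 31 118/ 17 116/ 27 106/ 50 105/ 90 133/135 159/163
207 126/130 107/111 104/108 102/106  94/ 96  73/ 72  66/ 44  91/ 36 109/ 53 116/ 73 124/100 139/136 154/158 164/168
208 135/139 113/116 104/107 103/107 100/103  85/ 86  77/ 75  87/ 80 106/100 117/114 125/124 130/133 130/134 135/139
```

move_arm --commands '[[[0.1, 0, -0.5], [0, 0, 0], 0], [[0, 0, 0], [0, 0, 0], 0]]'

```text
t: 29.85
eef_pos: [510.0, 240.2, 103.6]
tcp_rot: [-3.142, 0.0, 1.384]
ft_force: [-0.7, 0.2, 0.2]
opening: 0.008
grip_force: 0.0
```

move_arm --commands '[[[0, 0, -0.15], [0, 0, 0], 0], [[0, 0, 0], [0, 0, 0], 0]]'

```text
t: 30.05
eef_pos: [510.0, 240.4, 102.4]
tcp_rot: [3.141, -0.0, 1.384]
ft_force: [0.5, -0.5, -0.0]
opening: 0.005
grip_force: 0.0
```

move_arm --commands '[[[0, 0, -0.1], [0, 0, 0], 0], [[0, 0, 0], [0, 0, 0], 0]]'

```text
t: 30.25
eef_pos: [509.9, 240.5, 101.3]
tcp_rot: [3.141, -0.0, 1.384]
ft_force: [0.1, -0.2, -0.9]
opening: 0.003
grip_force: 0.0
```

move_arm --commands '[[[0, 0, -0.1], [0, 0, 0], 0], [[0, 0, 0], [0, 0, 0], 0]]'

```text
t: 30.45
eef_pos: [510.0, 240.5, 100.2]
tcp_rot: [3.141, -0.0, 1.385]
ft_force: [0.1, 0.9, 0.8]
opening: 0.001
grip_force: 0.2
```

move_arm --commands '[[[0, 0, -0.1], [0, 0, 0], 0], [[0, 0, 0], [0, 0, 0], 0]]'

```text
t: 30.65
eef_pos: [509.9, 240.5, 99.2]
tcp_rot: [3.141, 0.0, 1.385]
ft_force: [-0.1, -1.3, 0.5]
opening: 0.005
grip_force: 0.4
```

move_arm --commands '[[[0, 0, -0.1], [0, 0, 0], 0], [[0, 0, 0], [0, 0, 0], 0]]'

```text
t: 30.85
eef_pos: [510.0, 240.4, 98.3]
tcp_rot: [3.141, 0.0, 1.385]
ft_force: [0.3, -0.6, 2.0]
opening: 0.005
grip_force: 0.6
```

move_arm --commands '[[[0, 0, -0.1], [0, 0, 0], 0], [[0, 0, 0], [0, 0, 0], 0]]'

```text
t: 31.05
eef_pos: [510.2, 240.7, 98.0]
tcp_rot: [3.141, -0.001, 1.385]
ft_force: [-1.6, -1.5, 9.6]
opening: 0.006
grip_force: 4.4
```

move_arm --commands '[[[0, 0, -0.05], [0, 0, 0], 0], [[0, 0, 0], [0, 0, 0], 0]]'

```text
t: 31.25
eef_pos: [510.2, 240.7, 97.9]
tcp_rot: [3.14, -0.001, 1.385]
ft_force: [-1.2, -1.2, 13.1]
opening: 0.003
grip_force: 6.5
```

move_arm --commands '[[[0, 0, -0.05], [0, 0, 0], 0], [[0, 0, 0], [0, 0, 0], 0]]'

```text
t: 31.45
eef_pos: [510.3, 240.8, 97.8]
tcp_rot: [3.14, -0.001, 1.385]
ft_force: [-3.7, -1.0, 16.3]
opening: 0.007
grip_force: 8.4
```

move_arm --commands '[[[0, 0, 1], [0, 0, 0], 0], [[0, 0, 3], [0, 0, 0], 0], [[-0.4, -2, 0], [0, 0, 0], 0], [[-0.4, -2, 0], [0, 0, 0], 0], [[-0.3, -1.8, 0], [0, 0, 0], 0], [[0, 0, -2], [0, 0, 0], 0], [[0, 0, -1.6], [0, 0, 0], 0], [[0, 0, 0], [0, 0, 0], 0]]'

```text
t: 32.25
eef_pos: [498.4, 182.1, 99.2]
tcp_rot: [-3.14, 0.001, 1.384]
ft_force: [-0.3, -0.2, 0.6]
opening: 0.004
grip_force: 0.0
```

move_arm --commands '[[[0, 0, -0.1], [0, 0, 0], 0], [[0, 0, 0], [0, 0, 0], 0]]'

```text
t: 32.45
eef_pos: [499.1, 182.7, 99.7]
tcp_rot: [3.141, -0.0, 1.385]
ft_force: [0.2, -0.6, -0.0]
opening: 0.006
grip_force: 0.0
```

move_arm --commands '[[[0, 0, -0.1], [0, 0, 0], 0], [[0, 0, 0], [0, 0, 0], 0]]'

```text
t: 32.65
eef_pos: [499.0, 182.6, 98.5]
tcp_rot: [3.141, -0.0, 1.385]
ft_force: [0.7, 0.3, 0.1]
opening: 0.005
grip_force: 0.0
```

move_arm --commands '[[[0, 0, -0.05], [0, 0, 0], 0], [[0, 0, 0], [0, 0, 0], 0]]'

```text
t: 32.85
eef_pos: [499.1, 182.5, 98.2]
tcp_rot: [3.141, -0.0, 1.385]
ft_force: [-1.2, -0.1, 4.1]
opening: 0.006
grip_force: 2.2
```

move_arm --commands '[[[0, 0, -0.05], [0, 0, 0], 0], [[0, 0, 0], [0, 0, 0], 0]]'

```text
t: 33.05
eef_pos: [499.4, 182.5, 98.0]
tcp_rot: [3.14, -0.0, 1.385]
ft_force: [-1.2, -1.6, 9.2]
opening: 0.003
grip_force: 4.6
```

move_arm --commands '[[[0, 0, -0.05], [0, 0, 0], 0], [[0, 0, 0], [0, 0, 0], 0]]'

```text
t: 33.25
eef_pos: [499.6, 182.4, 98.0]
tcp_rot: [3.14, -0.0, 1.385]
ft_force: [-1.8, -2.4, 14.0]
opening: 0.005
grip_force: 6.7
```

move_arm --commands '[[[0, 0, -0.05], [0, 0, 0], 0], [[0, 0, 0], [0, 0, 0], 0]]'

```text
t: 33.45
eef_pos: [499.7, 182.4, 97.8]
tcp_rot: [3.139, -0.001, 1.385]
ft_force: [-3.5, -2.3, 17.8]
opening: 0.004
grip_force: 8.9
```

move_arm --commands '[[[0, 0, 1], [0, 0, 0], 0], [[0, 0, 2], [0, 0, 0], 0], [[-2.2, 0.4, 0], [0, 0, 0], 0], [[-2.2, 0.4, 0], [0, 0, 0], 0], [[0, 0, -2], [0, 0, 0], 0], [[0, 0, -1], [0, 0, 0], 0], [[0, 0, -0.1], [0, 0, 0], 0], [[0, 0, 0], [0, 0, 0], 0]]'

```text
t: 34.25
eef_pos: [455.3, 190.4, 95.2]
tcp_rot: [-3.141, 0.0, 1.384]
ft_force: [-0.1, -0.7, -0.6]
opening: 0.003
grip_force: 0.0
```

move_arm --commands '[[[0, 0, -0.15], [0, 0, 0], 0], [[0, 0, 0], [0, 0, 0], 0]]'

```text
t: 34.45
eef_pos: [455.2, 190.5, 94.0]
tcp_rot: [3.141, -0.0, 1.384]
ft_force: [-0.4, 0.2, 0.3]
opening: 0.005
grip_force: 0.0
```

move_arm --commands '[[[0, 0, -0.1], [0, 0, 0], 0], [[0, 0, 0], [0, 0, 0], 0]]'

```text
t: 34.65
eef_pos: [455.0, 190.5, 92.8]
tcp_rot: [3.141, -0.0, 1.384]
ft_force: [-0.5, -0.2, -0.2]
opening: 0.005
grip_force: 0.0
```

move_arm --commands '[[[0, 0, -0.1], [0, 0, 0], 0], [[0, 0, 0], [0, 0, 0], 0]]'

```text
t: 34.85
eef_pos: [455.1, 190.5, 92.3]
tcp_rot: [3.141, -0.0, 1.385]
ft_force: [-1.1, -1.1, 7.7]
opening: 0.007
grip_force: 3.7
```

move_arm --commands '[[[0, 0, -0.1], [0, 0, 0], 0], [[0, 0, 0], [0, 0, 0], 0]]'

```text
t: 35.05
eef_pos: [455.1, 190.5, 92.2]
tcp_rot: [3.14, -0.0, 1.385]
ft_force: [-5.7, -2.1, 20.7]
opening: 0.001
grip_force: 10.5
```

move_arm --commands '[[[0, 0, 1], [0, 0, 0], 0], [[0, 0, 3], [0, 0, 0], 0], [[0, 0, 5], [0, 0, 0], 0], [[0, 0, 4], [0, 0, 0], 0], [[0, 0, 0], [0, 0, 0], 0], [[0, 0, 0], [0, 0, 0], 0]]'

```text
t: 35.65
eef_pos: [455.0, 190.5, 221.3]
tcp_rot: [3.14, -0.001, 1.385]
ft_force: [0.1, -0.6, -0.5]
opening: 0.005
grip_force: 0.0
```

```bash
python3 lv.py side17 | tail -32
```

```text
184 ........................................
185 ...........###..........................
186 ...........####.........................
187 ............###.........................
188 .............###........................
189 ..............###.......................
190 ..............###.......................
191 ...............#........................
192 ................####....................
193 ................####....................
194 .................###....................
195 .................####...................
196 ..................###...................
197 ...................#....................
198 ........................................
199 .....................#..................
200 .....................###................
201 .....................###................
202 .....................####...............
203 ......................###...............
204 ......................####..............
205 .......................####.............
206 .......................####.............
207 ........................................
208 ........................................
209 ........................................
210 ........................................
211 ........................................
28.7 hingeL,R, handle base,top, lever R face tip at a=1.4,.5,0, L same
[[243.8, 184.0], [256.7, 205.0], [250.1, 194.1], [249.9, 189.3], [256.6, 198.7], [253.3, 195.6], [252.6, 197.1], [243.3, 177.2], [246.6, 184.7], [247.7, 189.0]]
24 hingeL,R, handle base,top, lever R face tip at a=1.4,.5,0, L same
[[243.9, 184.9], [256.7, 205.8], [250.2, 195.0], [250.0, 190.2], [256.6, 199.6], [253.4, 196.5], [252.6, 197.9], [243.4, 178.1], [246.7, 185.6], [247.7, 189.9]]
```

Both levers look flat and symmetrical, so I'm handing the job in.

```bash
python3 -c "
from cell import env
print(env.job_done())"
```

```text
the job is handed in; nothing more can be done
None
```

The blue-handled board is in the open slot and drawn home by its two levers. Both are folded flat and released, and the job is handed in at about 36 s; no verdict came back.

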